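Trim the spray-booth fan controller

ROBOT

A 6-joint arm with a two-finger parallel gripper is mounted at the origin on a cart in front of the work surface, level with it; the furniture and walls round the work are solid. World frame = base frame: x ahead of the robot, y to its left, z up, the work surface at z = 0. Lengths are in mm, angles in rad, forces in N, time in s.
With the tool pointing down it reaches from about 275 to 750 mm from the base axis. Payload 10.2 kg.
Tool frame: the origin (TCP) lies midway between the tips of the shut fingers; the grasp point (between the pads) lies 19 mm behind it (ctrl.pinch_z is the distance from the TCP to the grasp point, in mm); x points along the fingers, z is the direction in which the jaws open and shut, and the axes are right-handed (so a half turn about x gives the same grasp; the last joint's range is limited). The gripper opens to 85 mm and grips with 20 to 120 N. Pads are 22 mm wide; open, the fingers measure 114 mm over their backs; the gripper's body (76 mm by 85 mm) begins 54 mm behind the grasp point. The pads swing forward as they close: fully open they stand 13 mm farther back than shut.
Start: joints at [1.112, 0.313, 1.498, -0, 1.331, -0.223], TCP at [122.664, 510.475, 231.294] pointing down, gripper open.
Joint ranges: [-2.94, 2.94], [-0.97, 2.17], [0.19, 2.56], [-1.23, 4.37], [0.02, 3.11], [-2.88, 2.88]. Speed limits (rad/s): [2.39, 2.39, 3.01, 3.14, 3.14, 3.14].

INTERFACE

Orientations are given as a unit quaternion [w, x, y, z].
In Python, from rig import ctrl, capture, workorder, nets gives the robot as it stands. The module is installed in compiled form; this text tells all that it offers.
- The arm moves only by the tool send_rows, never from a script. Its argument "rows" is text: rows parted by semicolons, each of 5 numbers parted by spaces: the opening, from 0 (shut) to 1 (fully open), then the shift along the tool's x, y, z in cm, then the turn about the tool's x in units of 5 degrees (1.0 is 5 degrees). In form: grip x y z yaw; .... A call has 1 to 12 rows; each row is the pose to reach, as a shift and turn from the pose commanded when the call began, along the tool's axes at that moment; what a row does not reach only later rows make up. A row lasts 1/10 s, in which the tool goes at most 50 mm and 8.59 degrees, less where a joint would pass 70% of its speed; a pose out of reach is approached as far as the arm can. A call with a gripper value outside its range is refused whole. The fingers move at their own pace and stop on an object; "grip_force" is the grip in N (left out, the last holds). Time passes only in rows, so rows that repeat a pose let the fingers close. It gives the time, the measured TCP pose, the force and the opening at its end, in the units of the state.
- ctrl.sense(): the state, without advancing time (a new reading comes with each control period).
- capture(name): name is "scene" or "side" or "wrist"; returns a dict with "pixels" (480x640x3 uint8, red, green, blue), "intrinsics" (3x3 intrinsics, pixels), "view" (4x4, takes a point from world to camera coordinates); the wrist camera has in their place "mount" (4x4, takes a point from camera to tool coordinates, whose origin is the TCP and whose axes are the tool frame's). Camera axes: x right, y down, z forward; pixel columns grow to the right and rows downward; lengths in mm; the calibration is good to about 2 mm. The wrist camera is an equidistant fisheye: a pixel r from the principal point sees the ray r / f radians off the axis. A picture is of the moment at which its call begins: read the wrist's pose just before it. There is no depth.
- workorder.finish_job(): hands the job in, once; it reports no verdict.
Trained networks look in a picture, given as the dict that the camera call returned (one of the last four; its "shot" number tells which), for a name from the list of things; names that differ only in an ending like _2 or _b are one class to them, and where a whole thing is asked for, a point or a joint stands for the part that bears it (a point fixed in the world has none). Each returns a list of dicts, best first, with "confidence" (0 to 1); they miss things now and then, are a little off and sometimes report something else, mostly with a low value. They report only what shows in the picture. A call takes as long as a camera call. They do not tell look-alikes from the thing itself.
- nets.boxes_of(picture, target): "location" ([x, y, z] in mm, in world coordinates, good to about 4 mm: the middle of the surface that is visible of it).
- nets.spot_point(picture, target): "location" ([x, y, z] in mm, in world coordinates, good to about 4 mm: a listed point, or the origin of a listed thing).
The state is a dict: "time_s": time; "joints": joint angles; "dq": joint speeds; "tau": joint torques, N m; "eef_pos": TCP position; "ee_rot": TCP orientation; "force": force on the tool from outside, world axes, zero at the start; "wrist_torque": the same for the moment, N m; "grip_width": opening from 0.0 (shut) to 1.0 (fully open).
Only numpy, scipy, OpenCV 4.12 (cv2) and the standard library are available. Lean on these libraries where they do the work, as an engineer would, in place of code of your own. Each camera call takes 0.05 s, during which the arm holds its last target.

TASK

Take the plastic tuning tool out of its wooden stand, put its blade into the slotted brass screw in the round well on the grey fan controller and, pressing only gently, turn the screw clockwise until the meter needle stands on the wide mark, not far past it. Then lift the blade straight out, put the tool back in its stand as it was, and leave everything else where it is.

Things in the scene. Friction and masses are not known exactly. Their poses are not given: they have to be found in the camera images.
- tool_grip (a point): Centre of the square handle (16 x 16 mm, 60 mm tall) of the loose white plastic tuning tool, 45 g, upright in its stand; half-way up, on the tool's axis. z: up along the tool; x, y: square to the handle's flats. A collar 28 mm wide, 5 mm thick, underside 35 mm below this point, rests on the stand; under it a round shaft of 10 mm, then the blade.
- tool_tip (a point): Middle of the lower end of the tool's flat blade, on its axis, 87 mm below tool_grip; axes as tool_grip. The blade is 12 mm wide along y, 2.4 mm thick along x, and stands 10 mm out of the shaft.
- stand_mouth (a point): Centre of the hole's mouth on the flat top of the fixed wooden tool stand (block 62 x 62 mm, top 60 mm above the table, foot 90 x 80 mm). The hole is 19 mm wide with a 3 mm chamfer and goes right through. With the tool home its collar lies on the top and tool_grip is 35 mm above this point.
- fan_controller: Fixed grey controller case, 140 mm along its x, 190 mm along its y, top face 50 mm above the table; origin at the centre of its underside, z up. On top: a round black-rimmed meter (84 mm wide, 8 mm high) centred at about (-6, +42) mm and an aluminium boss with the screw well at (0, -50) mm in this frame.
- well_mouth (a point): Centre of the open top of the round well in the boss on the controller, 72 mm above the table; axes as the controller's. Boss 42 mm wide, well 26 mm wide. In it stands a brass screw, head 20 mm wide, with a straight slot 4.4 mm wide, 5 mm deep, right across. The screw is not measured: its axis lies up to 0.5 mm from this point in x and in y, its head 5 to 11 mm below it.
- meter_needle (a joint): Reading of the meter needle, rad: 0 on the wide mark (the needle points along the controller's +x), negative counterclockwise of it seen from above (towards the controller's +y). It grows by 0.7 rad for each rad that the screw turns clockwise seen from above. It starts at -0.70 to -0.38; the small ticks are 0.22 rad apart.
- nozzle_brush: Bystander: thin brush with a blunt handle, 135 mm long, 10 mm high, lying in front of the stand; origin at the centre of its underside.
- bisque_cup: Bystander: unglazed cup, 64 mm wide, 79 mm high, to the left; origin at the centre of its underside.
- well_floor (a point): Foot of the well, 22 mm below well_mouth. The slot's angle is not measured either: at meter reading r (rad) it lies -r/0.7 rad counterclockwise (seen from above) from the controller's x axis, give or take 0.4 rad. The screw turns stiffly (0.05 N m) and stays where left; a blade pressed on its face with 2 to 5 N rubs without turning it until it meets the slot.
- screw_rest (a point): Point on the well's axis 8 mm below well_mouth, the mean height of the screw's top (5 to 11 mm). The screw is sprung: pushed down it yields from about 1 N on by 1.2 N per mm, and after 5 mm (7 N) it is on its hard stop, where more than 15 N would crack the board below. When the turning blade meets the slot, the screw springs up round it.
- wood_rib: Bystander: flat wooden rib, 94 x 38 mm, 8 mm high, lying between the stand and the controller; origin at the centre of its underside.
Not all that is in view belongs to the job. What is shaped like the part that bears stand_mouth but green is not meant.

How it is judged:
By the outcome, as a careful person would: the job done as asked, in the order asked, and still so for the second after the job is handed in, with the robot touching nothing.
It also fails if it takes over 72 s, if anything falls off the work surface, if the arm or the gripper's body presses on something with over 40 N, if the wrist force passes 120 N, or if a joint passes its speed limit or range.

## Working session

There is one attempt and no reset: what is moved stays moved. The work goes in short steps, Python scripts to look and compute and a tool call to move; the robot and the scene stay as the last step left them, time stands still between calls to the robot, and variables do not carry over. Pictures are saved under pics/ and viewed, and the job is handed in when it is done.

Besides the shell and the picture viewer there is one more tool, called after "Call:" by a JSON object that holds its "fn" and its "kwargs", one argument or row to a line. send_rows: Moves the arm, as the interface text tells. Its arguments: {"type":"object","properties":{"rows":{"type":"string"},"grip_force":{"type":"number"}},"required":["rows"]}

```bash
mkdir -p pics; python3 - <<'E'
from rig import ctrl, capture, workorder, nets
import cv2, numpy as np, pickle
s=ctrl.sense(); print({k:np.round(v,3).tolist() for k,v in s.items()}, ctrl.pinch_z)
d={}
for n in ("scene","side","wrist"):
    c=capture(n); d[n]=c
    cv2.imwrite(f"pics/{n}0.png",c["pixels"][:,:,::-1])
    print(n,np.round(c["intrinsics"],1).tolist(), np.round(c.get("view",c.get("mount")),3).tolist())
    for t in (["tool_grip","stand_mouth","well_mouth","fan_controller"]):
        try: print(t,[(np.round(r["location"],0).tolist(),round(r["confidence"],2)) for r in nets.spot_point(c,t)])
        except Exception as e: print(t,e)
pickle.dump((s,d),open("d0.pkl","wb"))
E
```

```text
{'time_s': 0.0, 'joints': [1.112, 0.313, 1.498, 0.0, 1.331, -0.223], 'dq': [-0.001, 0.001, 0.001, 0.002, -0.001, -0.0], 'tau': [-0.0, -41.227, -25.974, -0.0, 0.004, -0.0], 'eef_pos': [122.541, 510.229, 230.724], 'ee_rot': [0.555, -0.438, 0.556, 0.438], 'force': [-0.533, 0.58, -0.255], 'wrist_torque': [-0.007, -0.024, -0.03], 'grip_width': 0.999} 18.700000000000003
scene [[502.5, 0.0, 310.0], [0.0, 502.5, 248.1], [0.0, 0.0, 1.0]] [[-0.854, -0.519, 0.014, 546.532], [-0.413, 0.663, -0.625, 120.547], [0.316, -0.54, -0.78, 962.113], [0.0, 0.0, 0.0, 1.0]]
tool_grip []
stand_mouth [([370.0, 73.0, 59.0], 0.87), ([508.0, 318.0, 56.0], 0.63)]
well_mouth [([564.0, -85.0, 71.0], 0.97)]
fan_controller [([554.0, -30.0, 1.0], 0.94)]
side [[597.7, 0.0, 318.8], [0.0, 597.7, 231.7], [0.0, 0.0, 1.0]] [[0.576, 0.818, 0.002, -464.808], [0.736, -0.517, -0.438, -246.86], [-0.357, 0.254, -0.899, 1710.112], [0.0, 0.0, 0.0, 1.0]]
tool_grip [([509.0, 327.0, 92.0], 0.62)]
stand_mouth [([374.0, 75.0, 64.0], 0.79), ([509.0, 323.0, 61.0], 0.55)]
well_mouth []
fan_controller [([552.0, -38.0, -2.0], 0.96)]
wrist [[371.6, 0.0, 317.2], [0.0, 371.6, 239.8], [0.0, 0.0, 1.0]] [[0.001, -0.288, 0.958, -142.047], [-0.001, -0.958, -0.288, 72.417], [1.0, -0.0, -0.001, 1.744], [0.0, 0.0, 0.0, 1.0]]
tool_grip []
stand_mouth []
well_mouth []
fan_controller []
```

View pics/scene0.png

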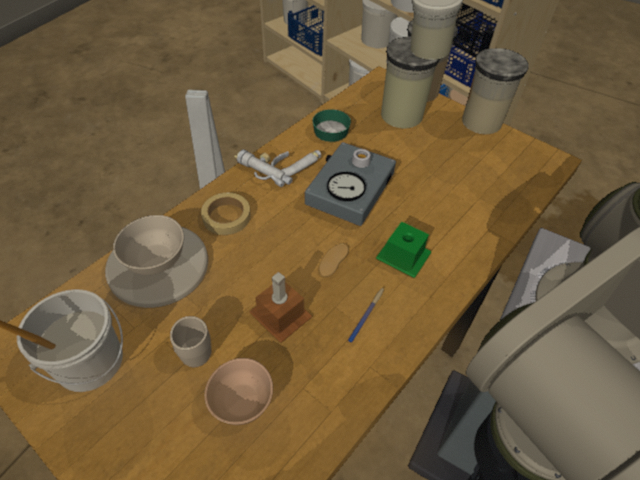

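View pics/side0.png

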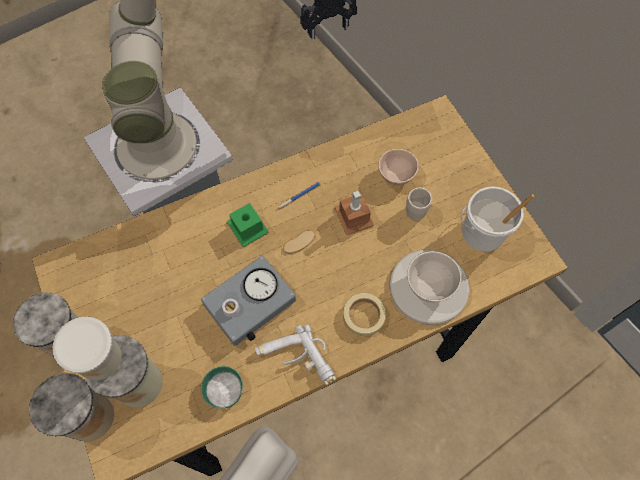

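View pics/wrist0.png

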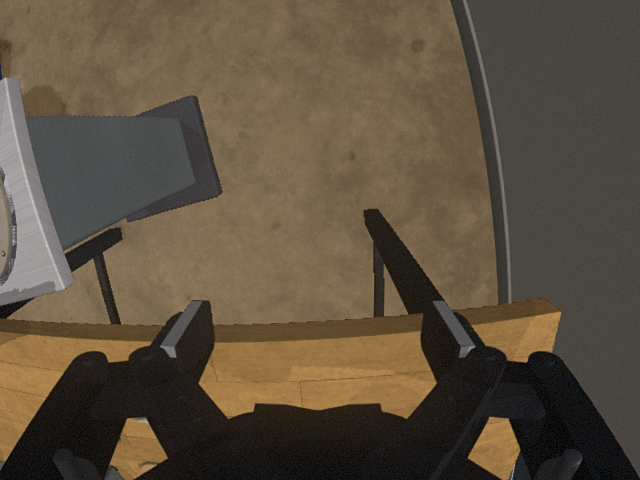

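```bash
cat > h.py <<'E'
import numpy as np, cv2, pickle
from scipy.spatial.transform import Rotation as R
from scipy.optimize import least_squares
def rot(q): return R.from_quat([q[1],q[2],q[3],q[0]]).as_matrix()
def ray(c,uv,s=None):
    K=c["intrinsics"]; x=(uv[0]-K[0,2])/K[0,0]; y=(uv[1]-K[1,2])/K[1,1]
    if "view" in c:
        V=c["view"]; d=V[:3,:3].T@np.array([x,y,1]); return -V[:3,:3].T@V[:3,3], d/np.linalg.norm(d)
    M=c["mount"]; r=np.hypot(x,y); k=np.sin(r)/r if r>1e-9 else 1
    d=M[:3,:3]@np.array([x*k,y*k,np.cos(r)]); T=rot(s["ee_rot"])
    return np.array(s["eef_pos"])+T@M[:3,3], T@d
def onz(c,uv,z,s=None):
    o,d=ray(c,uv,s); return o+d*(z-o[2])/d[2]
def proj(c,P,s=None):
    P=np.asarray(P,float); K=c["intrinsics"]
    if "view" in c:
        p=c["view"][:3,:3]@P+c["view"][:3,3]; return np.array([K[0,0]*p[0]/p[2]+K[0,2],K[1,1]*p[1]/p[2]+K[1,2]])
    M=c["mount"]; t=rot(s["ee_rot"]).T@(P-np.array(s["eef_pos"])); p=M[:3,:3].T@(t-M[:3,3])
    th=np.arctan2(np.hypot(p[0],p[1]),p[2]); h=np.hypot(p[0],p[1]); return np.array([K[0,2]+K[0,0]*th*p[0]/h,K[1,2]+K[1,1]*th*p[1]/h])
def tri(rays):
    A=0;b=0
    for o,d in rays:
        P=np.eye(3)-np.outer(d,d); A=A+P; b=b+P@o
    return np.linalg.solve(A,b)
def crop(img,x,y,w,h,k,name):
    cv2.imwrite(name,cv2.resize(img[y:y+h,x:x+w,::-1],None,fx=k,fy=k,interpolation=cv2.INTER_CUBIC))
E
python3 - <<'E'
from h import *
s,d=pickle.load(open("d0.pkl","rb"))
print(np.round(rot(s["ee_rot"]),4))
crop(d["scene"]["pixels"],240,260,80,80,7,"pics/c1.png")
crop(d["side"]["pixels"],325,180,60,60,9,"pics/c2.png")
crop(d["scene"]["pixels"],300,135,105,90,7,"pics/c3.png")
crop(d["side"]["pixels"],195,250,110,95,7,"pics/c4.png")
E
```

```text
[[-6.000e-04 -9.723e-01  2.336e-01]
 [-1.200e-03  2.336e-01  9.723e-01]
 [-1.000e+00  3.000e-04 -1.300e-03]]
```

View pics/c1.png

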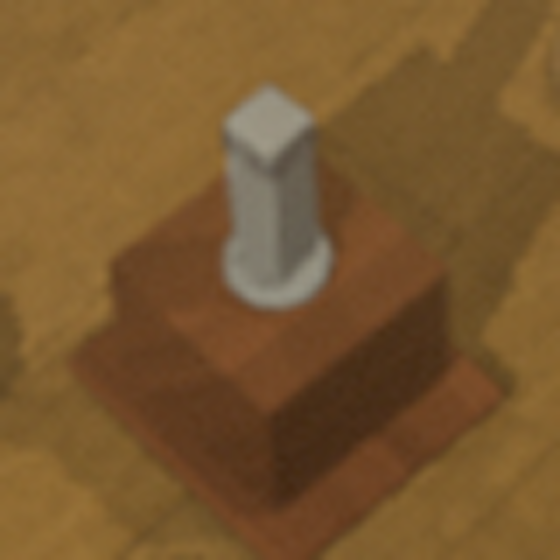

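View pics/c2.png

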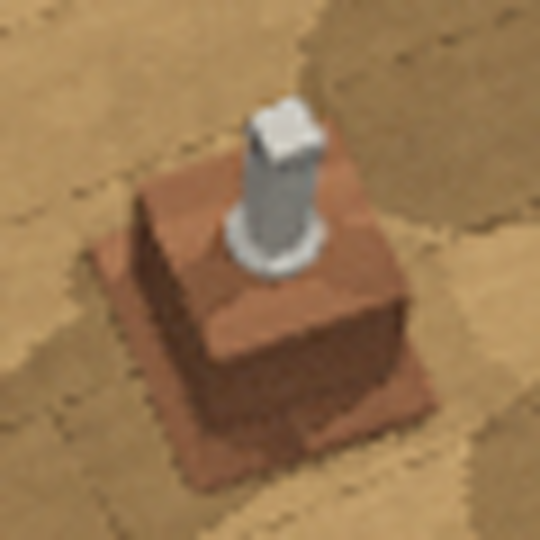

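View pics/c3.png

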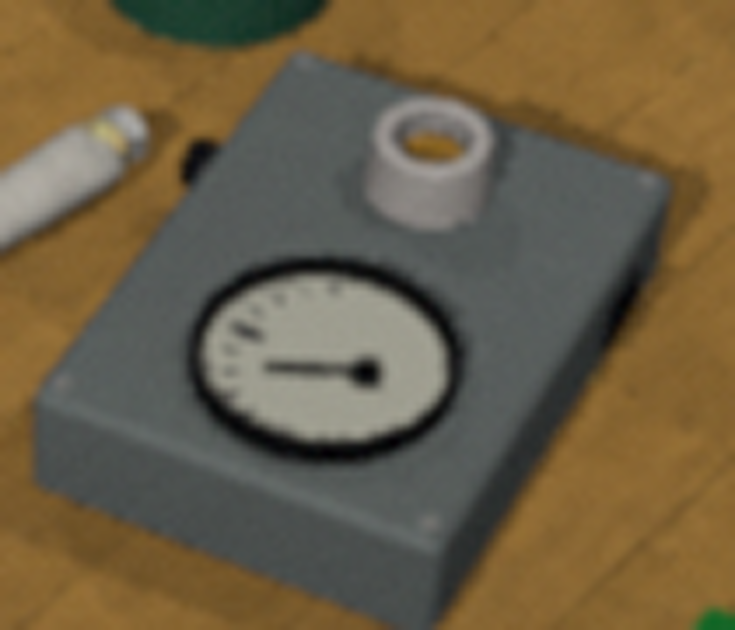

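View pics/c4.png

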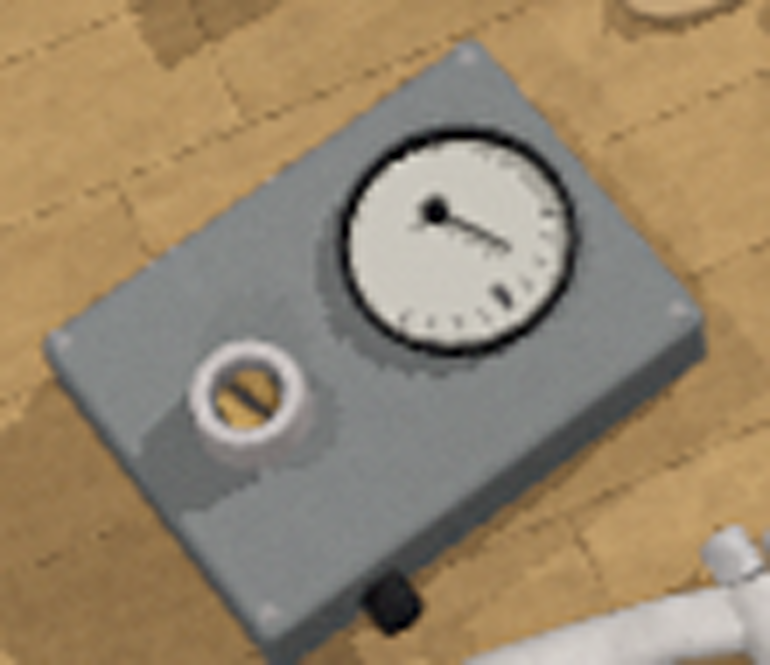

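```bash
python3 - <<'E'
from h import *
s,d=pickle.load(open("d0.pkl","rb"))
S,D=d["scene"],d["side"]
f1=lambda p,o,k:(o[0]+(p[0]+.5)/k-.5,o[1]+(p[1]+.5)/k-.5)
sc=[(305,63),(648,180),(430,520),(62,382)]  # order?
sd=[(268,610),(62,340),(467,55),(680,308)]
P=[];
for a,b in zip(sc,sd):
    r=[ray(S,f1(a,(300,135),7)),ray(D,f1(b,(195,250),7))]; p=tri(r); P.append(p); print("corner",p.round(1), onz(S,f1(a,(300,135),7),50).round(1),onz(D,f1(b,(195,250),7),50).round(1))
for nm,a,b,z in [("well",(433,140),(248,393),72),("pivot",(368,372),(435,210),56),("needle tip",(265,368),(510,247),56),("wide",(245,330),(505,297),56)]:
    A=f1(a,(300,135),7);B=f1(b,(195,250),7)
    print(nm,tri([ray(S,A),ray(D,B)]).round(1),onz(S,A,z).round(1),onz(D,B,z).round(1))
for b in [(222,378),(268,412)]:
    print("slot",onz(D,f1(b,(195,250),7),64).round(1))
print("tool")
for nm,a,b,z in [("top",(270,128),(287,130),125),("collar",(277,265),(275,240),65)]:
    A=f1(a,(240,260),7);B=f1(b,(325,180),9)
    print(nm,tri([ray(S,A),ray(D,B)]).round(1),onz(S,A,z).round(1),onz(D,B,z).round(1))
st=[(272,410),(440,272),(118,272)]
for a in st: print("stand sc",onz(S,f1(a,(240,260),7),60).round(1))
for a in [(212,360),(405,298),(140,195)]: print("stand sd",onz(D,f1(a,(325,180),9),60).round(1))
for a in [(270,85),(315,127),(268,168),(225,127)]: print("hnd sc",onz(S,f1(a,(240,260),7),125).round(1))
E
```

```text
corner [ 620.9 -117.3   51.4] [ 621.5 -119.    50. ] [ 620.6 -117.1   50. ]
corner [ 497.7 -125.5   51.6] [ 498.1 -127.4   50. ] [ 497.2 -125.3   50. ]
corner [487.6  47.8  52.3] [488.   45.3  50. ] [487.2  48.5  50. ]
corner [611.1  56.4  52.2] [611.7  54.   50. ] [611.1  57.3  50. ]
well [557.9 -84.4  70.7] [556.7 -83.6  72. ] [559.1 -84.   72. ]
pivot [532.1   5.6  55.3] [531.    5.4  56. ] [533.2   6.2  56. ]
needle tip [559.4  20.1  55.1] [558.8  20.8  56. ] [560.   20.2  56. ]
wide [573.5   8.5  54.4] [572.3   9.4  56. ] [574.6   8.6  56. ]
slot [546.4 -87.9  64. ]
slot [565.9 -81.4  64. ]
tool
top [507.7 325.7 121.9] [505.8 327.  125. ] [509.5 324.9 125. ]
collar [508.7 325.1  59.7] [506.1 327.3  65. ] [511.5 323.6  65. ]
stand sc [485.4 361.   60. ]
stand sc [471.4 304.5  60. ]
stand sc [541.3 347.8  60. ]
stand sd [530.4 287.4  60. ]
stand sd [546.2 344.8  60. ]
stand sd [475.  302.2  60. ]
hnd sc [512.9 316.3 125. ]
hnd sc [496.8 321.  125. ]
hnd sc [499.8 337.  125. ]
hnd sc [515.2 332.5 125. ]
```

Call:
{"fn": "send_rows", "kwargs": {
  "rows": "1 0 -41.8 -8.9 0;1 0 -41.8 -8.9 0;1 0 -41.8 -8.9 0;1 0 -41.8 -8.9 0;1 0 -41.8 -8.9 0;1 0 -41.8 -8.9 0;1 3 -41.8 -8.9 0;1 5.5 -41.8 -8.9 0;1 5.5 -41.8 -8.9 0;1 5.5 -41.8 -8.9 0;1 5.5 -41.8 -8.9 0;1 5.5 -41.8 -8.9 0"
}}

```text
time_s: 1.95
eef_pos: [507.8, 327.0, 177.2]
ee_rot: [0.556, -0.438, 0.555, 0.438]
force: [0.6, 0.7, 1.0]
grip_width: 0.999
```

```bash
cat > snap.py <<'E'
import sys
from rig import ctrl, capture
from h import *
n=sys.argv[1]; cams=sys.argv[2].split(",")
out={}
for c in cams:
    s=ctrl.sense(); p=capture(c); out[c]=(s,p); cv2.imwrite(f"pics/{c}{n}.png",p["pixels"][:,:,::-1])
s=ctrl.sense(); print(round(s["time_s"],2),np.round(s["eef_pos"],2),np.round(s["joints"],3),np.round(s["force"],2),np.round(s["wrist_torque"],3),round(s["grip_width"],3)); print(np.round(rot(s["ee_rot"]),4).tolist())
pickle.dump(out,open(f"d{n}.pkl","wb"))
E
python3 snap.py 1 wrist
```

```text
2.0 [507.71 327.14 177.31] [ 0.379  0.528  1.324  0.     1.288 -0.958] [-0.33  0.16  0.67] [0.005 0.016 0.032] 0.999
[[0.0013, -0.9726, 0.2323], [0.0007, 0.2323, 0.9726], [-1.0, -0.0011, 0.0009]]
```

View pics/wrist1.png

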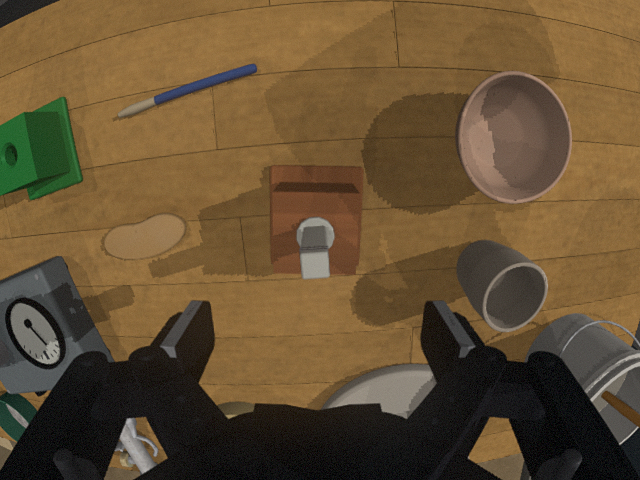

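```bash
python3 - <<'E'
from h import *
s,c=pickle.load(open("d1.pkl","rb"))["wrist"]
crop(c["pixels"],262,155,110,130,6,"pics/c5.png")
E
```

```text
(no output)
```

View pics/c5.png

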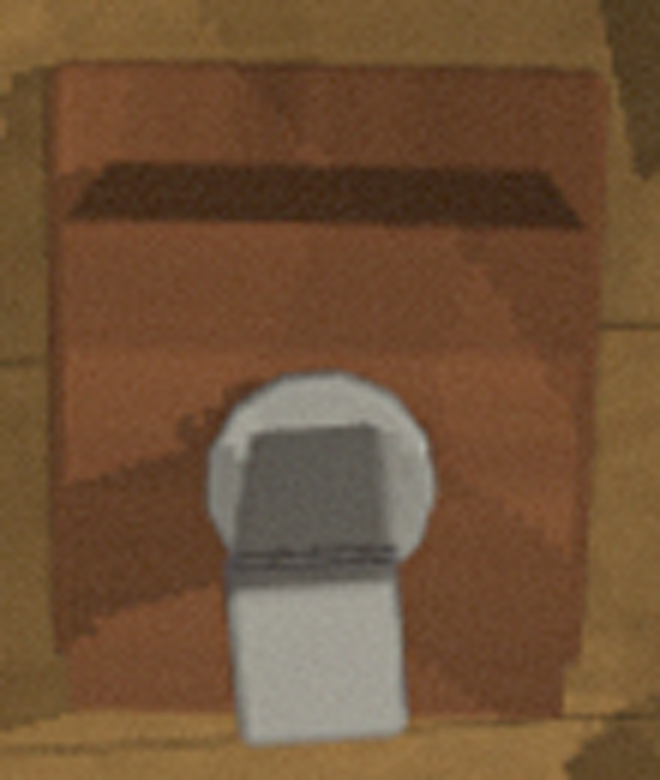

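```bash
python3 - <<'E'
from h import *
s,c=pickle.load(open("d1.pkl","rb"))["wrist"]
f=lambda p:(262+(p[0]+.5)/6-.5,155+(p[1]+.5)/6-.5)
def w(p,z): return onz(c,f(p),z,s)
H=[w(p,125) for p in [(232,585),(395,575),(406,735),(244,745)]]
H=np.array(H); print(H.round(1).tolist(), H.mean(0).round(1))
for i in range(4):
    e=H[(i+1)%4]-H[i]; print(np.degrees(np.arctan2(e[1],e[0])).round(1),np.linalg.norm(e).round(1))
C=np.array([w(p,z) for p,z in [((208,485),62),((435,485),62),((320,372),65)]]); print("collar",C.round(1).tolist())
St=np.array([w(p,60) for p in [(68,218),(582,230),(565,712),(68,708)]]);print("stand",St.round(1).tolist(),St.mean(0).round(1))
for i in range(4):
    e=St[(i+1)%4]-St[i]; print(np.degrees(np.arctan2(e[1],e[0])).round(1),np.linalg.norm(e).round(1))
T=rot(s["ee_rot"]); print("pos rel tool from mean H", (T.T@(np.r_[H.mean(0)[:2],95]-s["eef_pos"])).round(1), "stand", (T.T@(np.r_[St.mean(0)[:2],95]-s["eef_pos"])).round(1))
print("tool z yaw",np.degrees(np.arctan2(T[1,2],T[0,2])))
E
```

```text
[[499.3, 321.0, 125.0], [501.9, 335.8, 125.0], [517.6, 333.3, 125.0], [515.0, 318.2, 125.0]] [508.4 327.1 125. ]
80.2 15.0
-9.2 15.9
-99.6 15.3
169.7 16.0
collar [[506.3, 313.4, 62.0], [512.7, 340.0, 62.0], [495.3, 330.0, 65.0]]
stand [[471.2, 305.2, 60.0], [486.8, 363.8, 60.0], [546.0, 349.3, 60.0], [531.0, 288.7, 60.0]] [508.8 326.8  60. ]
75.1 60.7
-13.7 61.0
-104.0 62.4
164.6 62.0
pos rel tool from mean H [82.2 -0.5  0.2] stand [82.2 -0.9 -0.1]
tool z yaw 76.54330848962145
```

Call:
{"fn": "send_rows", "kwargs": {
  "rows": "1 2 0 0 -0.76;1 4 -0.05 0 -0.76;1 6 -0.05 0 -0.76;1 8 -0.05 0 -0.76;1 9.5 -0.05 0 -0.76;1 10.1 -0.05 0 -0.76;1 10.1 -0.05 0 -0.76;0 10.1 -0.05 0 -0.76;0 10.1 -0.05 0 -0.76;0 10.1 -0.05 0 -0.76;0 10.1 -0.05 0 -0.76;0 10.1 -0.05 0 -0.76",
  "grip_force": 40
}}

```text
time_s: 3.2
eef_pos: [508.9, 326.2, 75.6]
ee_rot: [0.541, -0.456, 0.54, 0.456]
force: [-0.6, -0.0, 1.3]
grip_width: 0.185
```

Call:
{"fn": "send_rows", "kwargs": {
  "rows": "0 0 0 0 0;0 0 0 0 0;0 0 0 0 0"
}}

```text
time_s: 3.5
eef_pos: [508.9, 326.2, 75.6]
ee_rot: [0.541, -0.456, 0.54, 0.456]
force: [-1.0, -0.2, 3.7]
grip_width: 0.185
```

```bash
python3 snap.py 2 wrist,side
```

```text
3.6 [508.89 326.21  75.57] [ 0.376  0.639  1.426  0.     1.076 -1.025] [-1.35  0.3   4.13] [-0.069  0.198  0.02 ] 0.183
[[0.0003, -0.9857, 0.1686], [0.0001, 0.1686, 0.9857], [-1.0, -0.0003, 0.0002]]
```

View pics/wrist2.png

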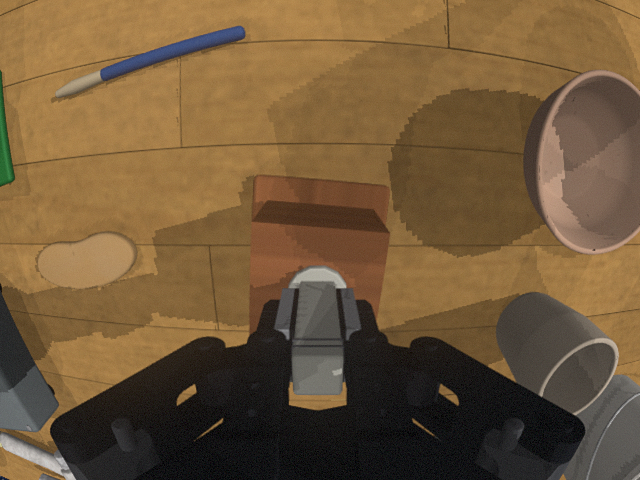

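Call:
{"fn": "send_rows", "kwargs": {
  "rows": "0 -1 0 0 0;0 -2 0 0 0;0 -4 0 0 0;0 -6 0 0 0;0 -8 0 0 0;0 -10 0 0 0;0 -12 0 0 0;0 -12 0 0 0;0 -12 0 0 0;0 -12 0 0 0"
}}

```text
time_s: 4.6
eef_pos: [508.3, 326.0, 194.1]
ee_rot: [0.54, -0.456, 0.541, 0.456]
force: [-0.1, -0.1, -1.2]
grip_width: 0.181
```

```bash
python3 snap.py 3 wrist,side,scene; python3 - <<'E'
from h import *
d=pickle.load(open("d3.pkl","rb"))
for n in ("side","scene"):
    s,c=d[n]; p=proj(c,np.array(s["eef_pos"])+[0,0,-35]).astype(int); print(n,p)
    crop(c["pixels"],max(p[0]-35,0),max(p[1]-35,0),70,70,8,f"pics/c6{n}.png")
E
```

```text
4.75 [508.54 326.04 194.38] [ 0.376  0.516  1.297 -0.     1.33  -1.025] [ 0.45 -0.26  0.14] [ 0.003 -0.002  0.03 ] 0.185
[[-0.0015, -0.9857, 0.1687], [-0.0006, 0.1687, 0.9857], [-1.0, 0.0013, -0.0008]]
side [357 186]
scene [276 264]
```

View pics/c6side.png

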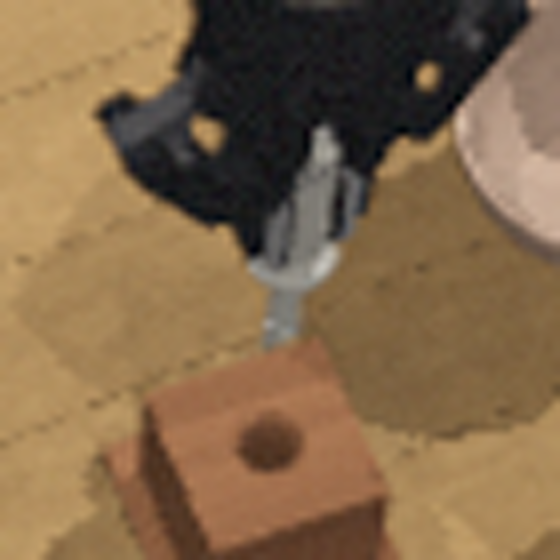

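View pics/c6scene.png

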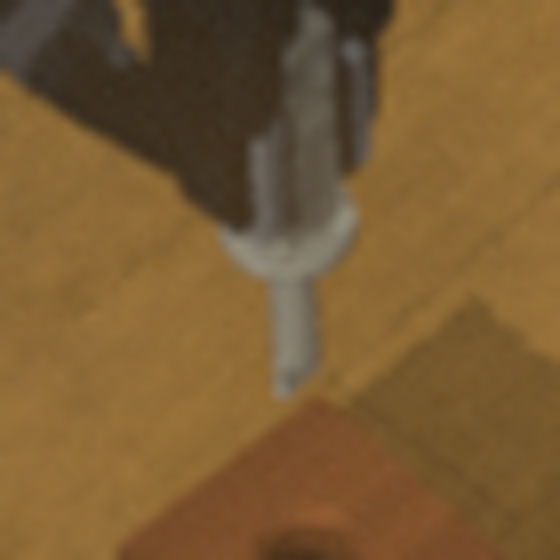

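View pics/wrist3.png

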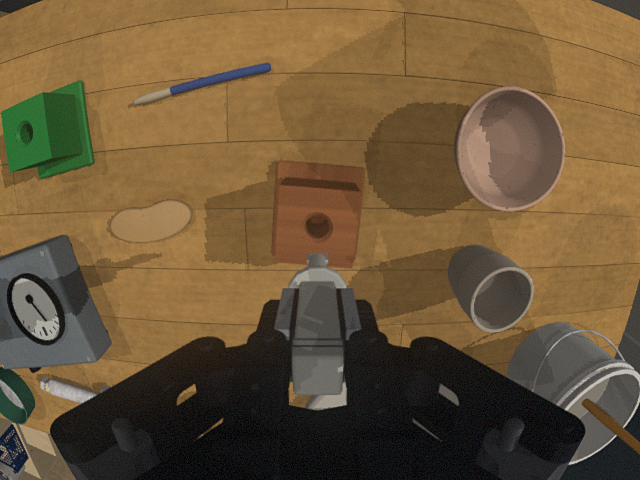

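```bash
python3 - <<'E'
from h import *
d=pickle.load(open("d3.pkl","rb"))
ims=[]
for n in ("side","scene","wrist"):
    s,c=d[n]; T=rot(s["ee_rot"]); e=np.array(s["eef_pos"]); g=e-T[:,0]*18.7
    p0=proj(c,g+T[:,0]*80,s).astype(int)
    k=10
    row=[]
    for hyp in (None,1,2):
        im=c["pixels"][p0[1]-25:p0[1]+25,p0[0]-13:p0[0]+13,::-1]; im=cv2.resize(im,None,fx=k,fy=k,interpolation=cv2.INTER_CUBIC).copy()
        if hyp:
            for dep,wy,wx in ((87,6,1.2),(77,6,1.2)):
              pts=[]
              for a,b in ((1,1),(1,-1),(-1,-1),(-1,1)):
                u,v=(a*wy,b*wx) if hyp==1 else (a*wx,b*wy)
                P=g+T[:,0]*dep+T[:,1]*u+T[:,2]*v
                q=(proj(c,P,s)-[p0[0]-13,p0[1]-25]+.5)*k; pts.append(q)
              cv2.polylines(im,[np.array(pts).astype(np.int32)],True,(0,0,255) if hyp==1 else (255,0,0),1)
        row.append(im)
    ims.append(np.hstack(row)); cv2.imwrite(f"pics/c7{n}.png",ims[-1])
E
```

```text
(no output)
```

View pics/c7side.png

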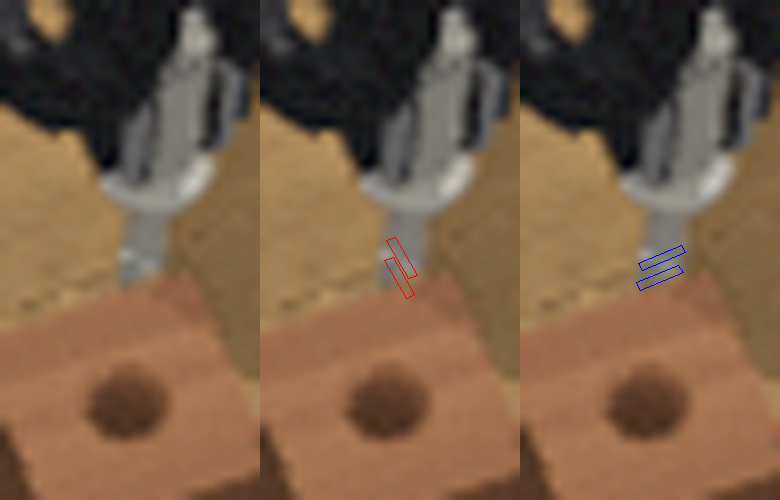

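View pics/c7scene.png

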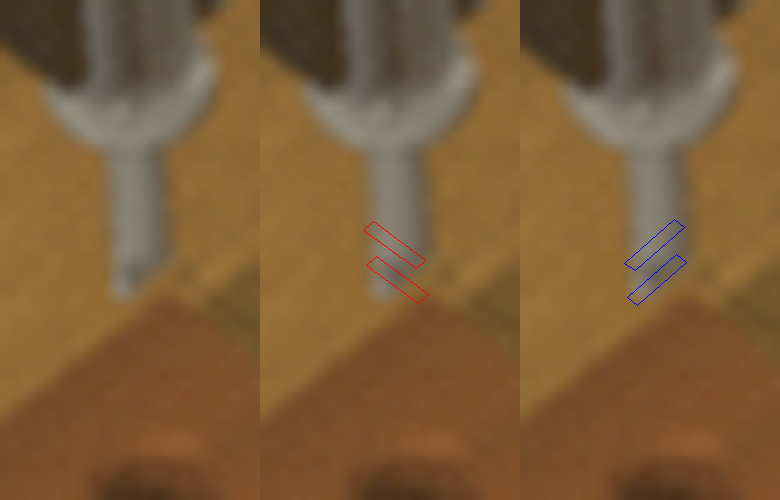

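View pics/c7wrist.png

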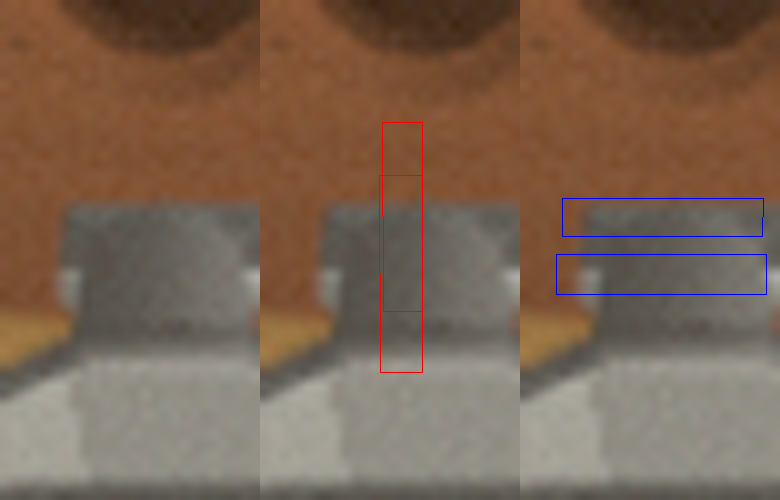

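```bash
python3 - <<'E'
from h import *
s,c=pickle.load(open("d3.pkl","rb"))["wrist"]
crop(c["pixels"],272,205,90,80,8,"pics/c8.png")
T=rot(s["ee_rot"]); e=np.array(s["eef_pos"]); g=e-T[:,0]*18.7
for v in (-6,6):
    for u in (-1.2,1.2): print(v,u,((proj(c,g+87*T[:,0]+u*T[:,1]+v*T[:,2],s)-[272,205])*8).round(0))
print("collar", [((proj(c,g+30*T[:,0]+v*T[:,2],s)-[272,205])*8).round(0) for v in (-14,14)])
E
```

```text
-6 -1.2 [262. 409.]
-6 1.2 [262. 379.]
6 -1.2 [422. 409.]
6 1.2 [422. 379.]
collar [array([ 89., 719.]), array([581., 719.])]
```

View pics/c8.png

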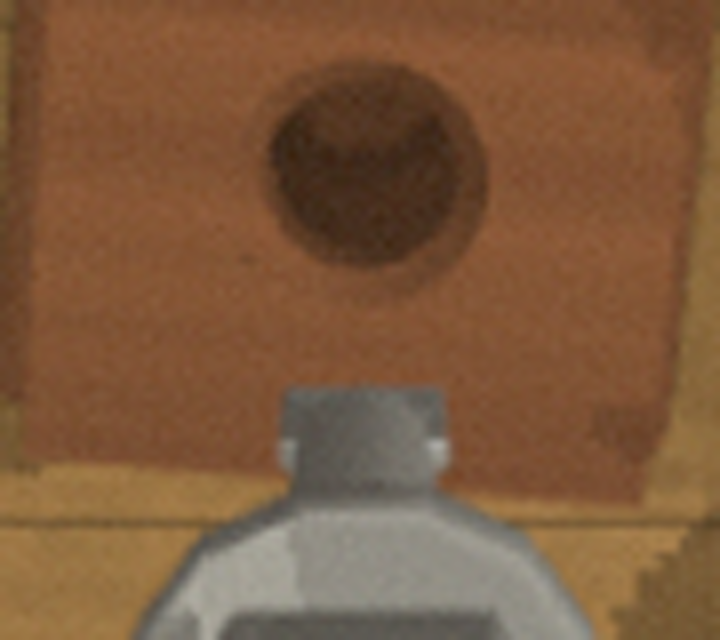

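Call:
{"fn": "send_rows", "kwargs": {
  "rows": "0 0 -2 -5 1.5;0 0 -4 -10 3;0 0 -5 -15 4.5;0 0 -6 -20 6;0 0 -8 -25 7.5;0 0 -9 -30 9;0 0 -11.8 -35 10.5;0 0 -11.8 -39.6 12;0 1.5 -11.8 -39.6 12.4;0 3 -11.8 -39.6 12.4;0 3 -11.8 -39.6 12.4;0 3 -11.8 -39.6 12.4"
}}

```text
time_s: 5.95
eef_pos: [558.3, -83.8, 165.4]
ee_rot: [0.698, -0.112, 0.698, 0.113]
force: [0.3, 0.7, -0.2]
grip_width: 0.181
```

Call:
{"fn": "send_rows", "kwargs": {
  "rows": "0 0 0 0 0;0 0 0 0 0;0 0 0 0 0"
}}

```text
time_s: 6.25
eef_pos: [558.5, -83.8, 165.8]
ee_rot: [0.698, -0.113, 0.698, 0.112]
force: [0.3, 0.3, -0.8]
grip_width: 0.182
```

```bash
python3 snap.py 4 wrist,side,scene; python3 - <<'E'
from h import *
d=pickle.load(open("d4.pkl","rb"))
s,c=d["wrist"]
crop(c["pixels"],260,180,110,110,7,"pics/c9.png")
s,c=d["side"];crop(c["pixels"],195,250,110,95,7,"pics/c10.png")
E
```

```text
6.4 [558.38 -83.95 165.49] [-0.357  0.456  1.469 -0.     1.216 -0.676] [-0.34  0.16 -0.6 ] [-0.068  0.01  -0.011] 0.178
[[0.0003, -0.3141, 0.9494], [-0.0001, 0.9494, 0.3141], [-1.0, -0.0002, 0.0002]]
```

View pics/wrist4.png

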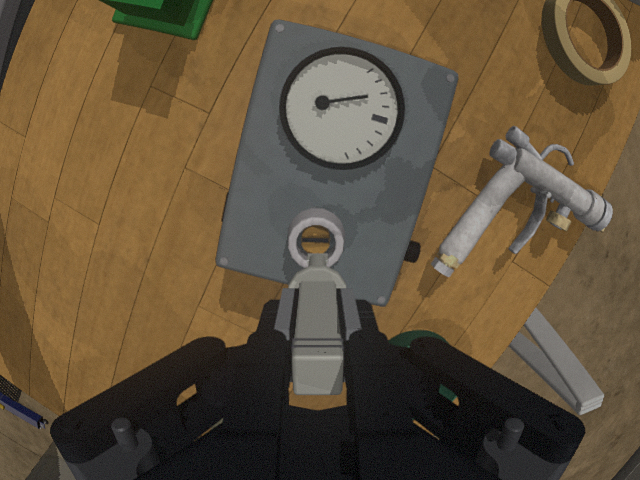

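View pics/c9.png

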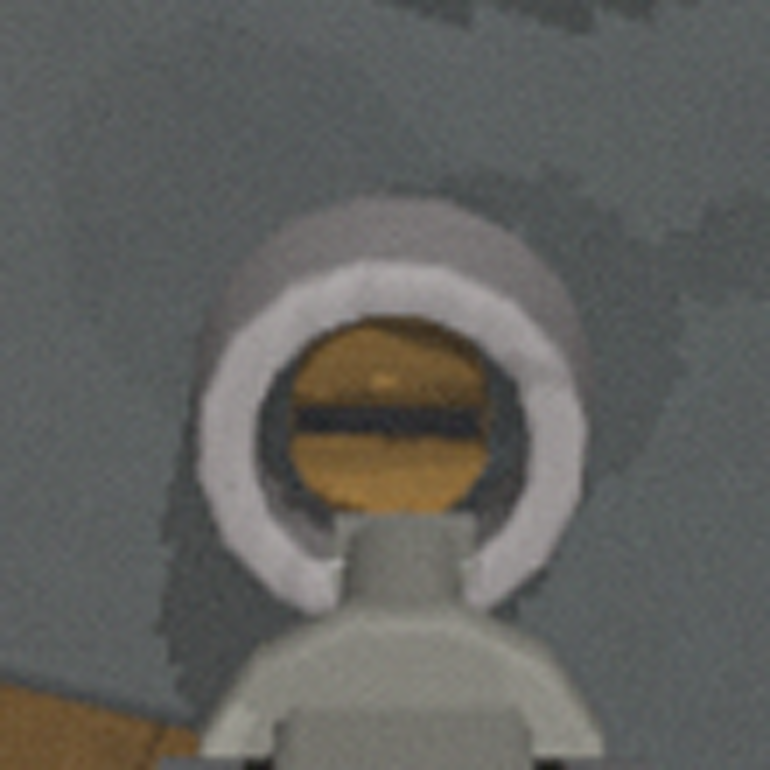

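View pics/c10.png

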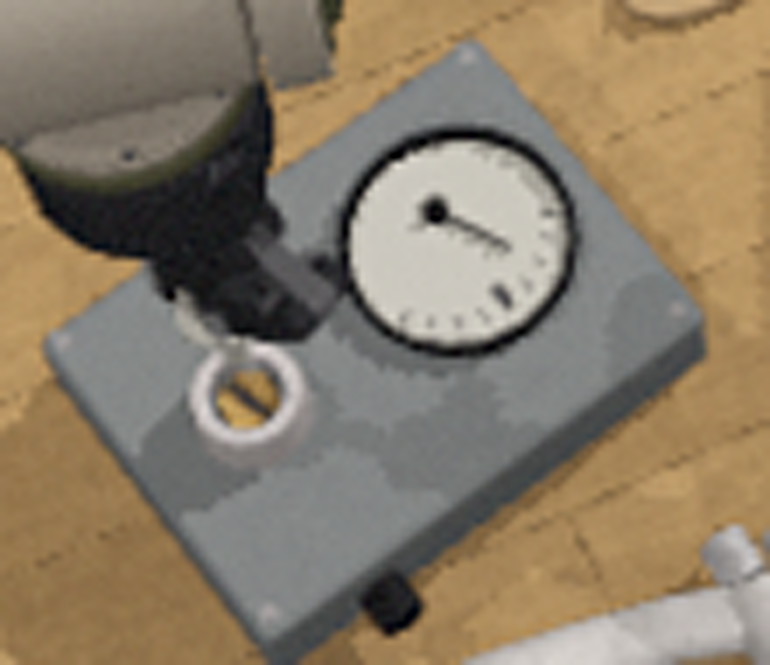

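```bash
python3 - <<'E'
from h import *
s,c=pickle.load(open("d4.pkl","rb"))["wrist"]
T=rot(s["ee_rot"]); e=np.array(s["eef_pos"])
f=lambda p:(260+(p[0]+.5)/7-.5,180+(p[1]+.5)/7-.5)
w=lambda p,z:(T.T@(onz(c,f(p),z,s)-e))[1:]   # tool y,z
def circ(pts,z,r):
    P=np.array([w(p,z) for p in pts]); q=least_squares(lambda q:np.hypot(*(P-q[:2]).T)-q[2],[0,0,r]).x; return q.round(2)
print("outer",circ([(200,440),(210,520),(587,435),(565,350),(270,300),(393,262),(240,340),(500,292),(560,540)],72,21))
print("inner",circ([(257,430),(530,425),(280,357),(393,315),(512,370),(340,325),(450,328)],72,13))
for z in (61,64,67): print("screw",z,circ([(291,425),(490,420),(297,375),(480,365),(305,475),(480,470),(350,508),(430,512)],z,10),"slot ends",w((297,419),z).round(2),w((480,425),z).round(2))
zt=e[2]-68.3
print("tip bottom back edge",w((337,515),zt).round(2),w((474,516),zt).round(2))
# meter
def wm(p,z): 
    return onz(c,p,z,s)[:2]
a=wm((322,102),56);b=wm((368,96.5),56);m=wm((380,119),55)
ang=lambda v:np.arctan2(v[1],v[0])
print("needle",ang(b-a),"wide",ang(m-a),"r",ang(m-a)-ang(b-a))
E
```

```text
outer [ 0.25  0.58 18.56]
inner [ 0.47  0.5  13.33]
screw 61 [ 0.09  0.29 10.21] slot ends [ 0.18 -9.03] [-0.46  9.11]
screw 64 [ 0.99  0.31 10.08] slot ends [ 1.08 -8.9 ] [0.45 9.02]
screw 67 [1.89 0.32 9.96] slot ends [ 1.98 -8.77] [1.36 8.93]
tip bottom back edge [ 2.56 -4.17] [2.46 7.54]
needle 0.45962357901207085 wide 0.051386514430112835 r -0.408237064581958
```

```bash
python3 - <<'E'
from h import *
s,c=pickle.load(open("d4.pkl","rb"))["wrist"]
T=rot(s["ee_rot"]); e=np.array(s["eef_pos"])
p=proj(c,e+68.3*T[:,0]+1.2*T[:,1],s); print(p, T.T@(onz(c,p,e[2]-68.3,s)-e), np.round(c["mount"],4))
s,c=pickle.load(open("d3.pkl","rb"))["wrist"]
T=rot(s["ee_rot"]); e=np.array(s["eef_pos"])
p=proj(c,e+68.3*T[:,0]+1.2*T[:,1],s); print(p, T.T@(onz(c,p,e[2]-68.3,s)-e), np.round(c["mount"],4))
E
```

```text
[314.68780485 255.28883832] [6.82993890e+01 1.20021206e+00 4.26548867e-06] [[-4.000000e-04 -2.882000e-01  9.576000e-01 -1.420463e+02]
 [-7.000000e-04 -9.576000e-01 -2.882000e-01  7.420400e+01]
 [ 1.000000e+00 -8.000000e-04  2.000000e-04  1.468400e+00]
 [ 0.000000e+00  0.000000e+00  0.000000e+00  1.000000e+00]]
[314.76022526 252.3934874 ] [ 6.83021542e+01  1.19927185e+00 -1.73899835e-05] [[ 9.000000e-04 -2.879000e-01  9.577000e-01 -1.420497e+02]
 [-7.000000e-04 -9.577000e-01 -2.879000e-01  7.230160e+01]
 [ 1.000000e+00 -4.000000e-04 -1.100000e-03  1.698100e+00]
 [ 0.000000e+00  0.000000e+00  0.000000e+00  1.000000e+00]]
```

Call:
{"fn": "send_rows", "kwargs": {
  "rows": "0 0 -0.1 -0.12 0.3;0 0.8 -0.1 -0.12 0.3;0 1.5 -0.1 -0.12 0.3;0 1.5 -0.1 -0.12 0.3;0 1.5 -0.1 -0.12 0.3;0 1.5 -0.1 -0.12 0.3"
}}

```text
time_s: 7.0
eef_pos: [557.6, -85.4, 150.5]
ee_rot: [0.7, -0.103, 0.699, 0.103]
force: [0.1, 0.0, -0.8]
grip_width: 0.179
```

```bash
python3 snap.py 5 wrist,side; python3 - <<'E'
from h import *
d=pickle.load(open("d5.pkl","rb"))
s,c=d["wrist"]
crop(c["pixels"],260,180,110,110,7,"pics/c11.png")
s,c=d["side"];crop(c["pixels"],195,250,110,95,7,"pics/c12.png")
E
```

```text
7.1 [557.62 -85.4  150.55] [-0.36   0.47   1.489  0.     1.182 -0.653] [-0.33 -0.04 -0.86] [0.028 0.039 0.025] 0.179
[[0.0005, -0.2889, 0.9574], [-0.0002, 0.9574, 0.2889], [-1.0, -0.0003, 0.0004]]
```

View pics/c11.png

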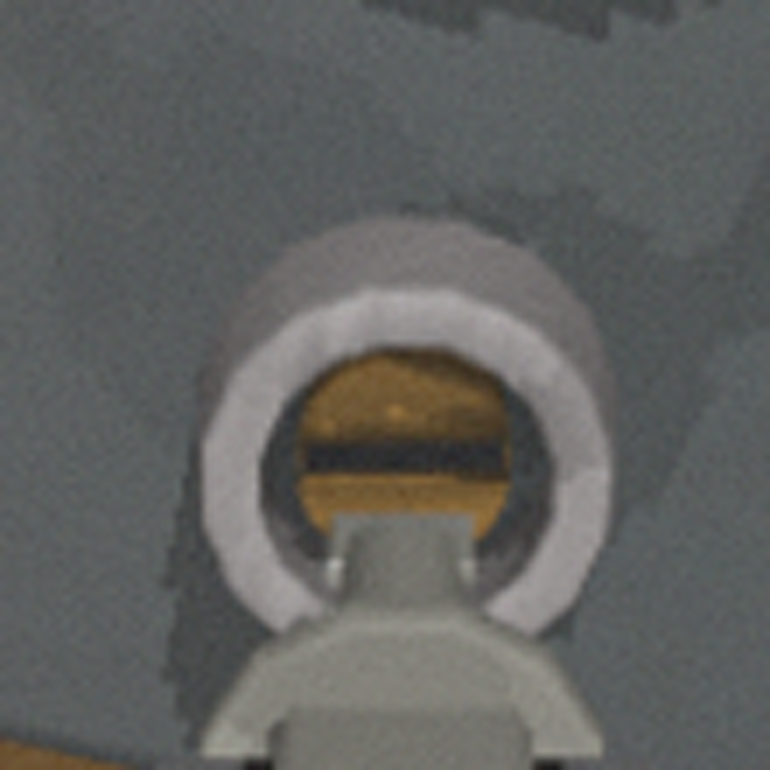

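View pics/c12.png

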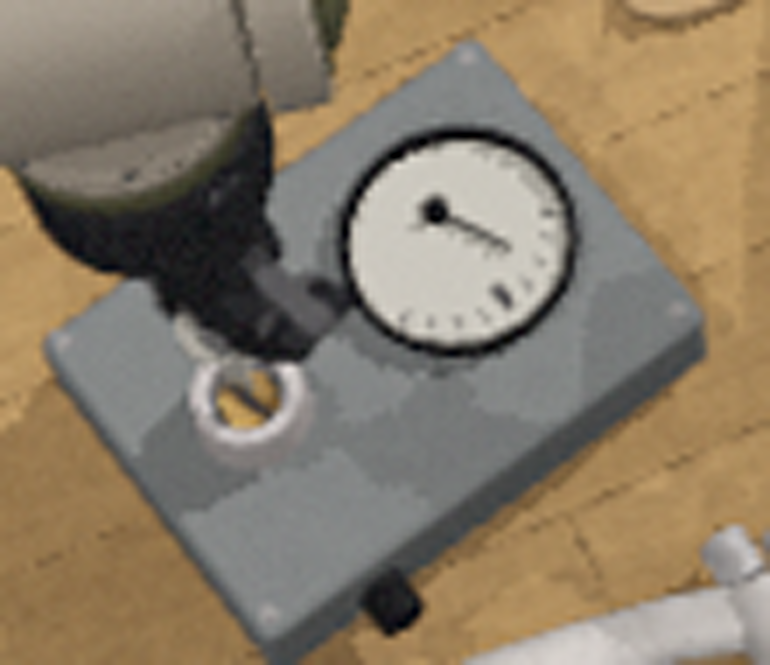

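```bash
python3 - <<'E'
from h import *
s,c=pickle.load(open("d5.pkl","rb"))["wrist"]
T=rot(s["ee_rot"]); e=np.array(s["eef_pos"])
f=lambda p:(260+(p[0]+.5)/7-.5,180+(p[1]+.5)/7-.5)
w=lambda p,z:(T.T@(onz(c,f(p),z,s)-e))[1:]
def circ(pts,z,r):
    P=np.array([w(p,z) for p in pts]); q=least_squares(lambda q:np.hypot(*(P-q[:2]).T)-q[2],[0,0,r]).x; return q.round(2)
print("inner",circ([(260,475),(553,470),(283,400),(407,345),(540,415),(350,358),(470,362)],72,13))
for z in (61,64,67): print("screw",z,circ([(298,465),(510,460),(307,415),(498,405),(300,490),(508,490),(355,362),(440,355)],z,10),"slot",w((305,459),z).round(2),w((503,461),z).round(2))
zt=e[2]-67.6
print("tip",w((332,515),zt).round(2),w((474,515),zt).round(2))
E
```

```text
inner [ 1.54  1.76 13.33]
screw 61 [ 1.21  1.58 10.1 ] slot [ 0.92 -7.7 ] [ 0.71 10.79]
screw 64 [2.16 1.57 9.97] slot [ 1.87 -7.58] [ 1.66 10.67]
screw 67 [3.1  1.57 9.84] slot [ 2.82 -7.46] [ 2.61 10.55]
tip [ 2.84 -4.6 ] [2.83 7.49]
```

Call:
{"fn": "send_rows", "kwargs": {
  "rows": "0 0.4 0 0.02 0;0 0.8 0 0.02 0;0 1.2 0 0.02 0;0 1.5 0 0.02 0;0 1.6 0 0.02 0;0 1.6 0 0.02 0;0 1.6 0 0.02 0"
}}

```text
time_s: 7.8
eef_pos: [557.7, -85.4, 134.4]
ee_rot: [0.7, -0.103, 0.699, 0.103]
force: [0.2, -0.1, -0.8]
grip_width: 0.184
```

```bash
python3 - <<'E'
from rig import ctrl
for i in range(3): s=ctrl.sense(); print(s["force"],s["wrist_torque"],s["eef_pos"])
E
```

```text
[ 0.19861129 -0.06545035 -0.78172946] [0.04484764 0.0150192  0.01820702] [557.74450031 -85.37610606 134.4187702 ]
[ 0.19861129 -0.06545035 -0.78172946] [0.04484764 0.0150192  0.01820702] [557.74450031 -85.37610606 134.4187702 ]
[ 0.19861129 -0.06545035 -0.78172946] [0.04484764 0.0150192  0.01820702] [557.74450031 -85.37610606 134.4187702 ]
```

Call:
{"fn": "send_rows", "kwargs": {
  "rows": "0 0.2 0 0 0;0 0.2 0 0 0;0 0.2 0 0 0"
}}

```text
time_s: 8.1
eef_pos: [557.7, -85.3, 132.3]
ee_rot: [0.7, -0.103, 0.7, 0.103]
force: [-0.2, 0.1, 0.2]
grip_width: 0.186
```

Call:
{"fn": "send_rows", "kwargs": {
  "rows": "0 0.1 0 0 0;0 0.1 0 0 0;0 0.1 0 0 0"
}}

```text
time_s: 8.4
eef_pos: [557.7, -85.3, 131.3]
ee_rot: [0.7, -0.103, 0.7, 0.103]
force: [-0.5, 0.3, -1.1]
grip_width: 0.181
```

Call:
{"fn": "send_rows", "kwargs": {
  "rows": "0 0.1 0 0 0;0 0.1 0 0 0;0 0.1 0 0 0"
}}

```text
time_s: 8.7
eef_pos: [557.7, -85.3, 130.3]
ee_rot: [0.7, -0.103, 0.7, 0.103]
force: [-0.1, 0.1, -0.7]
grip_width: 0.178
```

Tip is at about z 62.7. Still free; check the picture before going on.

```bash
python3 snap.py 6 wrist,side; python3 - <<'E'
from h import *
d=pickle.load(open("d6.pkl","rb"))
s,c=d["wrist"]
a=c["pixels"][180:290,260:370]; 
s,c2=d["side"]; b=c2["pixels"][280:325,205:250]
a=cv2.resize(a,(440,440),interpolation=cv2.INTER_CUBIC);b=cv2.resize(b,(440,440),interpolation=cv2.INTER_CUBIC)
cv2.imwrite("pics/c13.png",cv2.resize(np.hstack([a,b])[:,:,::-1],(800,400)))
E
```

```text
8.8 [557.69 -85.33 130.33] [-0.359  0.493  1.511  0.     1.137 -0.653] [-1.03 -0.16 -0.24] [ 0.009  0.031 -0.04 ] 0.178
[[0.0001, -0.2889, 0.9574], [-0.0, 0.9574, 0.2889], [-1.0, -0.0, 0.0001]]
```

View pics/c13.png

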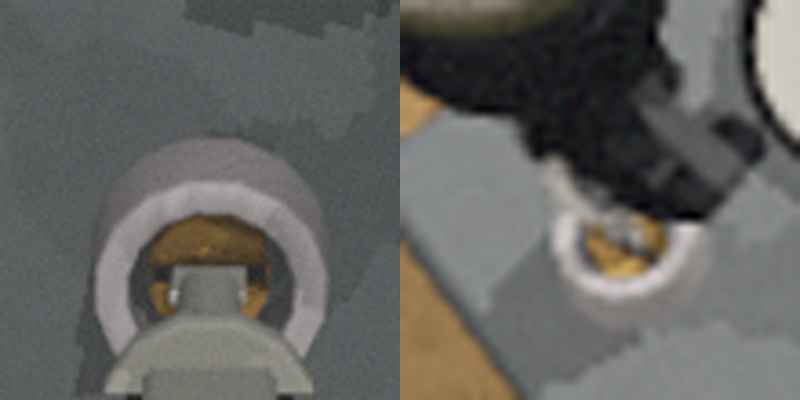

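Call:
{"fn": "send_rows", "kwargs": {
  "rows": "0 0.1 0 0 0;0 0.1 0 0 0;0 0.1 0 0 0"
}}

```text
time_s: 9.1
eef_pos: [557.7, -85.3, 129.3]
ee_rot: [0.7, -0.103, 0.7, 0.103]
force: [-0.9, -0.5, -0.8]
grip_width: 0.178
```

Call:
{"fn": "send_rows", "kwargs": {
  "rows": "0 0.1 0 0 0;0 0.1 0 0 0;0 0.1 0 0 0"
}}

```text
time_s: 9.4
eef_pos: [557.7, -85.3, 128.3]
ee_rot: [0.7, -0.103, 0.7, 0.103]
force: [-0.6, 0.4, -1.1]
grip_width: 0.183
```

Call:
{"fn": "send_rows", "kwargs": {
  "rows": "0 0.1 0 0 0;0 0.1 0 0 0;0 0.1 0 0 0"
}}

```text
time_s: 9.7
eef_pos: [557.7, -85.3, 127.3]
ee_rot: [0.7, -0.103, 0.7, 0.103]
force: [0.1, 0.2, 0.0]
grip_width: 0.18
```

Call:
{"fn": "send_rows", "kwargs": {
  "rows": "0 0.1 0 0 0;0 0.1 0 0 0;0 0.1 0 0 0"
}}

```text
time_s: 10.0
eef_pos: [557.8, -85.3, 126.4]
ee_rot: [0.7, -0.103, 0.699, 0.103]
force: [-0.5, 0.5, 0.3]
grip_width: 0.181
```

Call:
{"fn": "send_rows", "kwargs": {
  "rows": "0 0.1 0 0 0;0 0.1 0 0 0;0 0.1 0 0 0"
}}

```text
time_s: 10.3
eef_pos: [557.8, -85.4, 125.4]
ee_rot: [0.7, -0.103, 0.699, 0.103]
force: [0.1, 0.7, 1.8]
grip_width: 0.181
```

```bash
cat > view.py <<'E'
import sys; from h import *
n=sys.argv[1]; d=pickle.load(open(f"d{n}.pkl","rb"))
s,c=d["wrist"]; a=cv2.resize(c["pixels"][180:290,260:370],(400,400),interpolation=cv2.INTER_CUBIC)
b=cv2.resize(c["pixels"][20:190,240:410],(400,400),interpolation=cv2.INTER_CUBIC)
cv2.imwrite(f"pics/v{n}.png",np.hstack([a,b])[:,:,::-1])
E
python3 snap.py 7 wrist; python3 view.py 7
```

```text
10.35 [557.74 -85.34 125.41] [-0.359  0.499  1.516  0.     1.126 -0.653] [0.16 0.82 1.98] [-0.012  0.028  0.064] 0.184
[[0.0002, -0.2889, 0.9574], [-0.0001, 0.9574, 0.2889], [-1.0, -0.0001, 0.0002]]
```

View pics/v7.png

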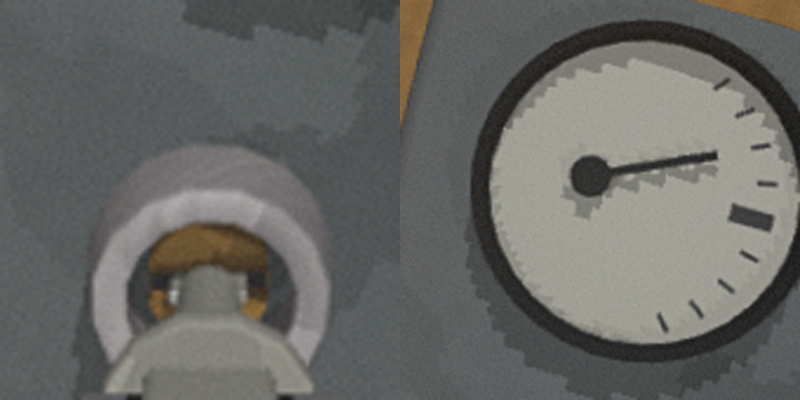

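Call:
{"fn": "send_rows", "kwargs": {
  "rows": "0 0 0 0 0.4;0 0 0 0 0.8;0 0 0 0 1.2;0 0 0 0 1.6;0 0 0 0 2;0 0 0 0 2.4;0 0 0 0 2.8;0 0 0 0 3.2;0 0 0 0 3.6;0 0 0 0 4;0 0 0 0 4"
}}

```text
time_s: 11.45
eef_pos: [557.6, -85.6, 125.3]
ee_rot: [0.707, 0.02, 0.707, -0.02]
force: [-0.9, -1.1, 2.7]
grip_width: 0.181
```

```bash
python3 snap.py 8 wrist; python3 view.py 8
```

```text
11.5 [557.64 -85.54 125.36] [-3.600e-01  4.990e-01  1.516e+00 -1.000e-03  1.126e+00 -3.040e-01] [-0.1  -0.96  1.57] [-0.353  0.204  0.052] 0.182
[[-0.0001, 0.0551, 0.9985], [-0.0005, 0.9985, -0.0551], [-1.0, -0.0005, -0.0001]]
```

View pics/wrist8.png

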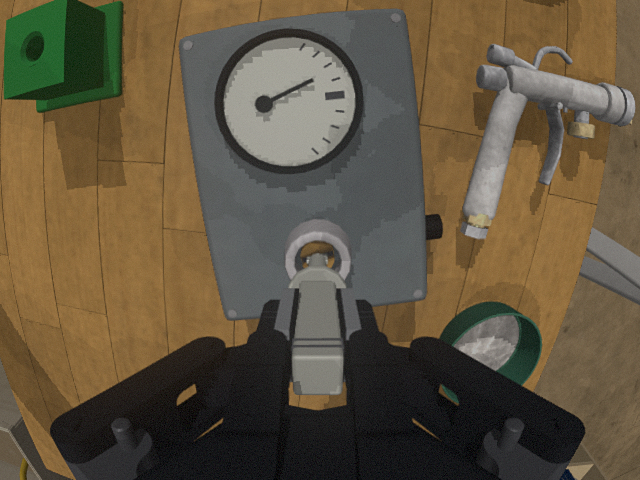

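```bash
cat > met.py <<'E'
import sys; from h import *
n=sys.argv[1]; v=[float(x) for x in sys.argv[2:8]]
s,c=pickle.load(open(f"d{n}.pkl","rb"))["wrist"]
a,b,m=[onz(c,v[i:i+2],56,s)[:2] for i in (0,2,4)]
ang=lambda v:np.arctan2(v[1],v[0])
print("needle",ang(b-a),"wide",ang(m-a),"r",ang(m-a)-ang(b-a),"len",np.linalg.norm(b-a),np.linalg.norm(m-a))
E
python3 met.py 8 264 104 313 80 335 96
python3 - <<'E'
from h import *
s,c=pickle.load(open("d8.pkl","rb"))["wrist"]; crop(c["pixels"],240,30,120,110,6,"pics/m8.png"); crop(c["pixels"],275,215,90,70,8,"pics/n8.png")
E
```

```text
needle 0.3929945041365131 wide 0.046404495646501266 r -0.3465900084900118 len 30.559232936576542 39.99252630637008
```

View pics/m8.png

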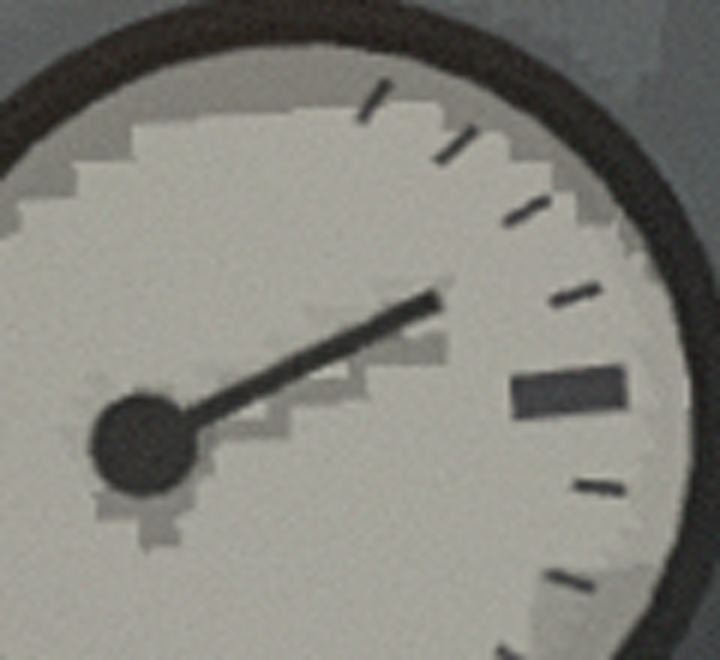

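View pics/n8.png

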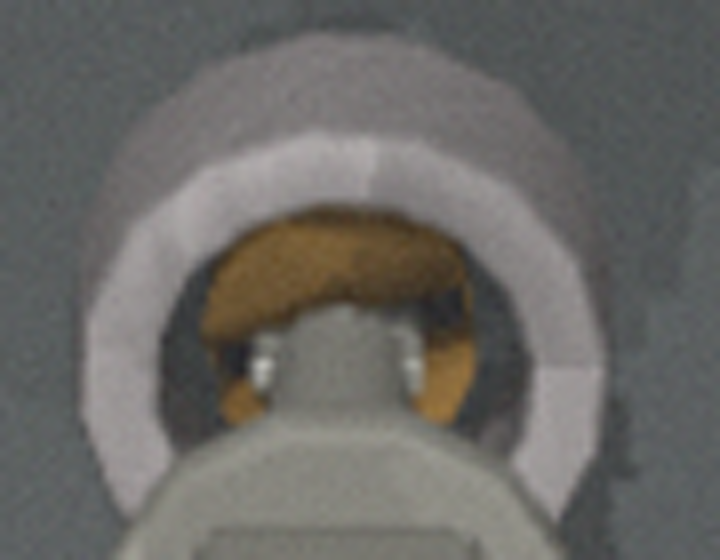

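Call:
{"fn": "send_rows", "kwargs": {
  "rows": "0 0 0 0 0.5;0 0 0 0 1;0 0 0 0 1.5;0 0 0 0 2;0 0 0 0 2.5;0 0 0 0 3;0 0 0 0 3.5;0 0 0 0 4;0 0 0 0 4.3;0 0 0 0 4.6;0 0 0 0 4.6"
}}

```text
time_s: 12.6
eef_pos: [557.5, -85.4, 125.3]
ee_rot: [0.689, 0.16, 0.689, -0.16]
force: [-2.0, -2.3, 2.1]
grip_width: 0.18
```

```bash
python3 snap.py 9 wrist
python3 - <<'E'
from h import *
s,c=pickle.load(open("d9.pkl","rb"))["wrist"]; crop(c["pixels"],150,20,190,140,4,"pics/m9.png"); crop(c["pixels"],275,215,90,70,8,"pics/n9.png")
E
```

```text
12.65 [557.51 -85.4  125.24] [-0.36   0.499  1.517 -0.     1.127  0.097] [-2.55 -2.29  1.86] [-0.553  0.537  0.019] 0.186
[[-0.0005, 0.4411, 0.8975], [-0.0001, 0.8975, -0.4411], [-1.0, -0.0003, -0.0004]]
```

View pics/m9.png

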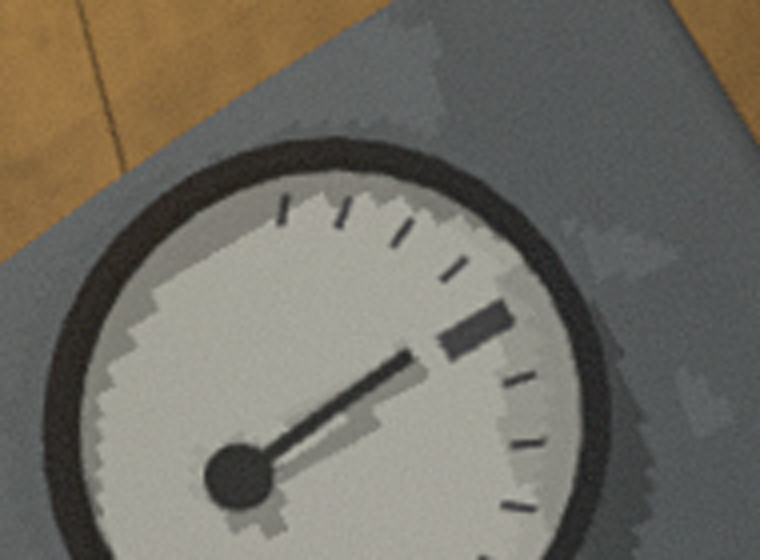

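View pics/n9.png

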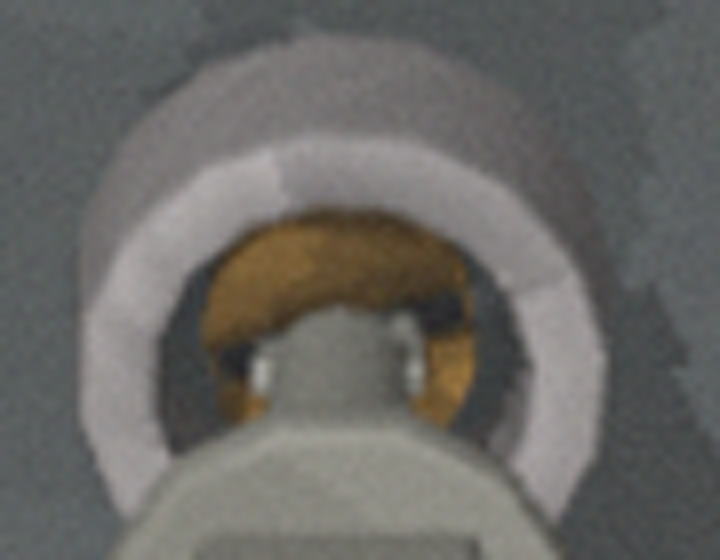

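```bash
python3 met.py 9 $(python3 -c "
for x,y in ((239,477),(410,355),(476,331)): print(150+(x+.5)/4-.5,20+(y+.5)/4-.5,end=' ')")
python3 met.py 8 264.2 103.8 312.8 79.7 335 95.2
```

```text
needle 0.1138684037089226 wide 0.051655371702404654 r -0.06221303200651794 len 30.4165852621369 40.10909808944806
needle 0.39809605741069404 wide 0.05538178274491826 r -0.34271427466577575 len 30.383730032569854 39.9154350192383
```

Call:
{"fn": "send_rows", "kwargs": {
  "rows": "0 0 0 0 0.3;0 0 0 0 0.6;0 0 0 0 0.8;0 0 0 0 1;0 0 0 0 1;0 0 0 0 1"
}}

```text
time_s: 13.25
eef_pos: [557.6, -85.4, 125.3]
ee_rot: [0.681, 0.19, 0.681, -0.19]
force: [-3.2, -1.8, 3.6]
grip_width: 0.181
```

```bash
python3 snap.py 10 wrist
python3 - <<'E'
from h import *
s,c=pickle.load(open("d10.pkl","rb"))["wrist"]; crop(c["pixels"],150,20,190,140,4,"pics/m10.png")
E
```

```text
13.3 [557.57 -85.34 125.25] [-0.359  0.499  1.517 -0.     1.126  0.185] [-3.23 -2.51  1.91] [-0.672  0.817  0.089] 0.18
[[-0.0003, 0.518, 0.8554], [0.0, 0.8554, -0.518], [-1.0, -0.0002, -0.0003]]
```

View pics/m10.png

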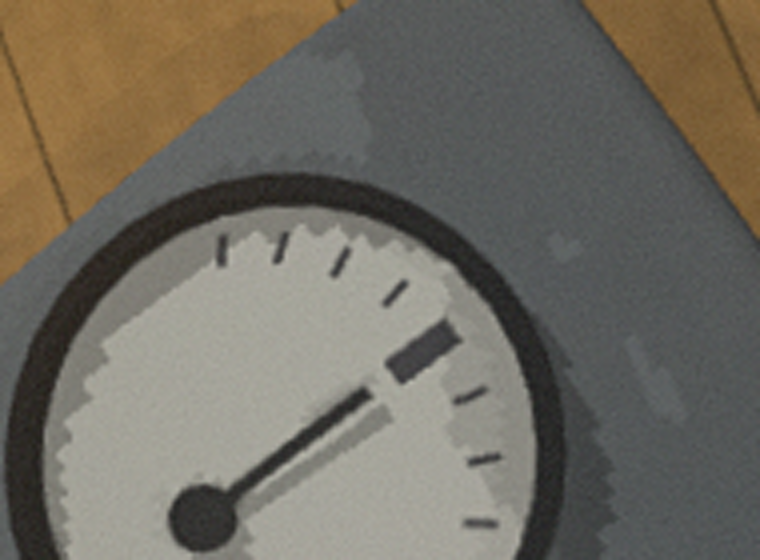

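```bash
python3 met.py 10 $(python3 -c "
for x,y in ((203,518),(368,393),(424,352)): print(150+(x+.5)/4-.5,20+(y+.5)/4-.5,end=' ')")
```

```text
needle 0.04774542676246352 wide 0.04945471931372171 r 0.001709292551258186 len 30.376445144585933 40.242218494707245
```

Call:
{"fn": "send_rows", "kwargs": {
  "rows": "0 0 0 0 -0.4;0 0 0 0 -0.8;0 -0.3 0 0 -0.8;0 -0.6 0 0 -0.8;0 -0.9 0 0 -0.8;0 -1.2 0 0 -0.8;0 -1.8 0 0 -0.8;0 -2.6 0 0 -0.8;0 -4 0 0 -0.8;0 -5.5 0 0 -0.8;0 -7 0 0 -0.8;0 -7 0 0 -0.8"
}}

```text
time_s: 14.5
eef_pos: [558.6, -85.5, 197.7]
ee_rot: [0.689, 0.166, 0.686, -0.166]
force: [-0.4, 1.0, -0.2]
grip_width: 0.181
```

```bash
python3 snap.py 11 wrist,side
python3 - <<'E'
from h import *
d=pickle.load(open("d11.pkl","rb"))
s,c=d["wrist"]; crop(c["pixels"],150,20,190,140,4,"pics/m11.png");s,c=d["side"]; crop(c["pixels"],195,250,110,95,7,"pics/s11.png")
E
```

```text
14.6 [557.63 -85.27 195.22] [-0.359  0.427  1.431  0.     1.283  0.115] [0.62 0.17 0.36] [-0.025  0.024 -0.01 ] 0.18
[[0.0002, 0.4573, 0.8893], [0.0, 0.8893, -0.4573], [-1.0, 0.0001, 0.0002]]
```

View pics/wrist11.png

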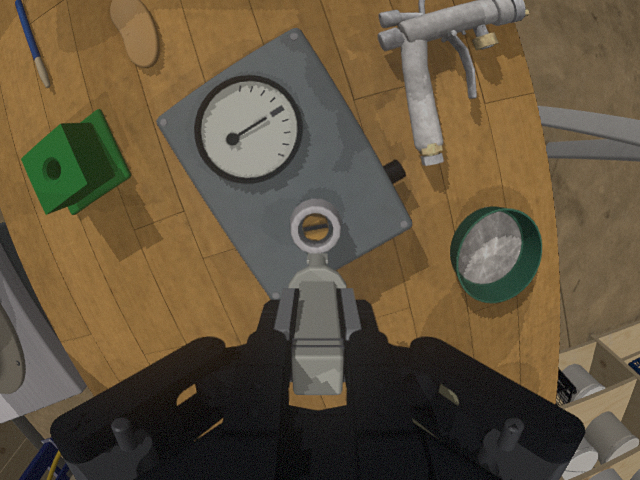

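View pics/s11.png

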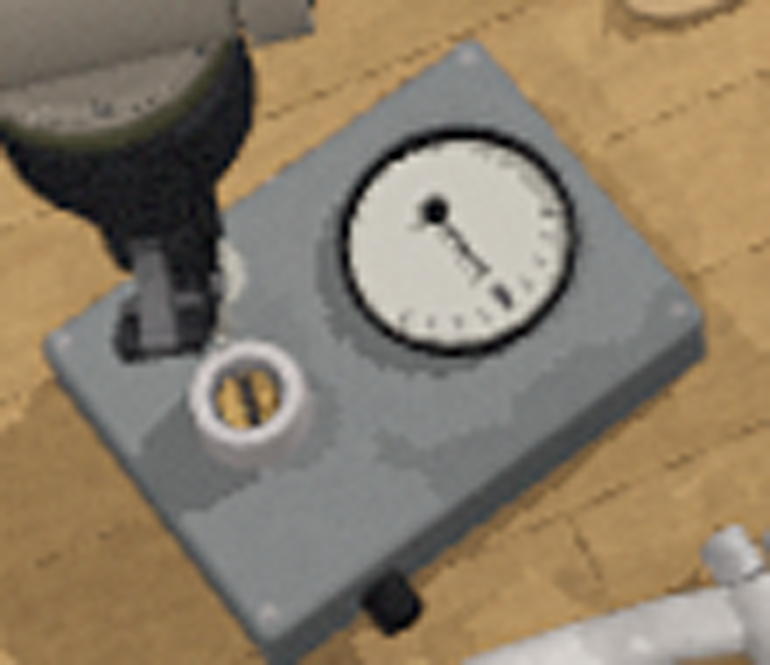

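Call:
{"fn": "send_rows", "kwargs": {
  "rows": "0 0 3 -2 -1.5;0 0 6 -4 -3;0 0 9 -6 -4.5;0 0 12.5 -8.5 -6;0 0 16 -10.8 -7.5;0 0 19.5 -13 -9;0 0 23 -15.5 -10.5;0 0 26.5 -18 -12;0 0 30 -20 -13.5;0 0 33 -22 -15;0 0 34.3 -23.2 -16.5;0 0 34.3 -23.2 -18"
}}

```text
time_s: 15.8
eef_pos: [506.9, 328.0, 193.9]
ee_rot: [0.601, -0.371, 0.603, 0.371]
force: [-0.1, 0.2, -1.6]
grip_width: 0.182
```

Call:
{"fn": "send_rows", "kwargs": {
  "rows": "0 0 0 0 -1.5;0 0.5 0 0 -3;0 1.5 0 0 -3.5;0 2.5 0 0 -3.5;0 2.5 0 0 -3.5;0 2.5 0 0 -3.5;0 2.5 0 0 -3.5"
}}

```text
time_s: 16.5
eef_pos: [508.4, 325.9, 170.6]
ee_rot: [0.541, -0.456, 0.54, 0.456]
force: [-0.4, 0.9, -1.2]
grip_width: 0.18
```

```bash
python3 snap.py 12 wrist,side,scene
python3 - <<'E'
from h import *
d=pickle.load(open("d12.pkl","rb"))
s,c=d["wrist"]; crop(c["pixels"],262,175,110,110,7,"pics/w12.png");s,c=d["side"]; crop(c["pixels"],195,250,110,95,7,"pics/s12.png")
T=rot(s["ee_rot"]); print(np.degrees(np.arctan2(T[1,2],T[0,2])))
E
```

```text
16.65 [508.32 325.83 170.65] [ 0.376  0.534  1.332 -0.     1.275 -1.025] [ 0.2  -0.12 -0.46] [ 0.033  0.028 -0.002] 0.184
[[0.0006, -0.9856, 0.169], [0.0002, 0.169, 0.9856], [-1.0, -0.0005, 0.0003]]
80.25991882414887
```

View pics/w12.png

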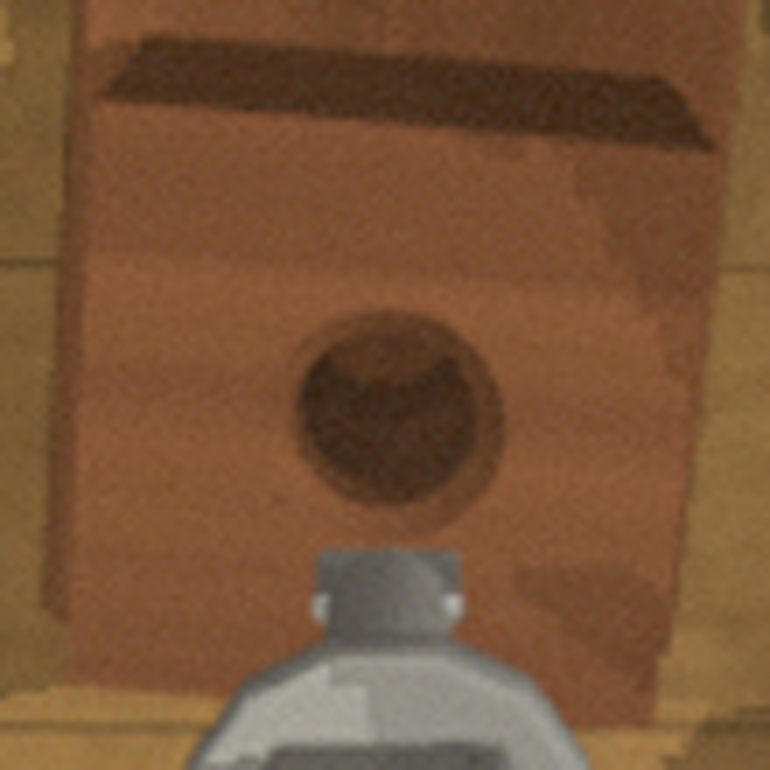

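View pics/s12.png

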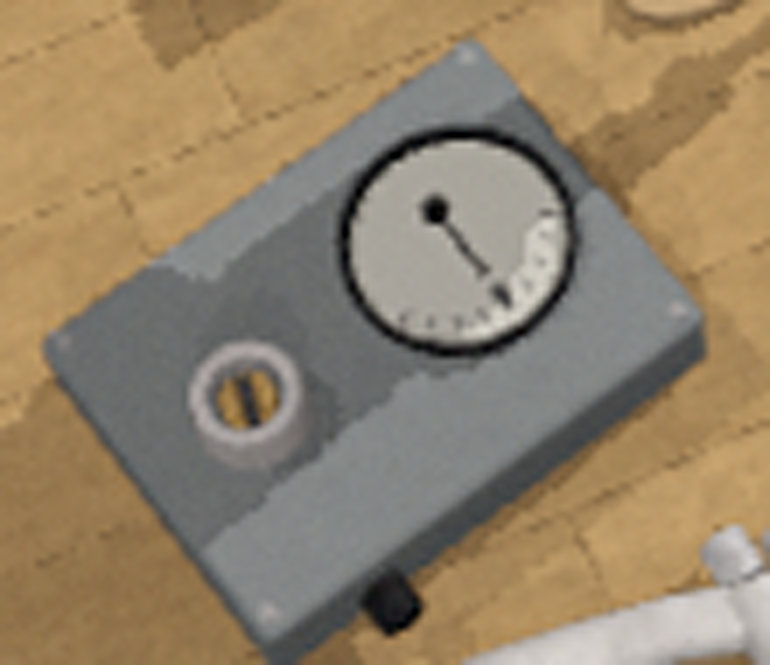

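```bash
python3 - <<'E'
from h import *
s,c=pickle.load(open("d12.pkl","rb"))["wrist"]
T=rot(s["ee_rot"]); e=np.array(s["eef_pos"])
f=lambda p:(262+(p[0]+.5)/7-.5,175+(p[1]+.5)/7-.5)
w=lambda p,z:(T.T@(onz(c,f(p),z,s)-e))[1:]
P=np.array([w(p,60) for p in [(290,415),(505,430),(395,308),(405,532),(330,332),(480,360)]])
print("hole",least_squares(lambda q:np.hypot(*(P-q[:2]).T)-q[2],[0,0,12]).x.round(2))
C=np.array([w(p,60) for p in [(100,98),(715,150),(657,725),(75,688)]]);print("stand centre",C.mean(0).round(2))
zt=e[2]-67.6; print("tip",w((317,550),zt).round(2),w((461,550),zt).round(2))
E
```

```text
hole [-0.08  2.   11.26]
stand centre [-0.28  1.15]
tip [ 0.97 -4.71] [0.96 7.55]
```

Call:
{"fn": "send_rows", "kwargs": {
  "rows": "0 1.5 0 0.02 0;0 3 0 0.02 0;0 4 0 0.02 0;0 5 0 0.02 0;0 6 0 0.02 0;0 7 0 0.02 0;0 8 0 0.02 0;0 8.8 0 0.02 0;0 9.2 0 0.02 0;0 9.2 0 0.02 0;0 9.2 0 0.02 0"
}}

```text
time_s: 17.75
eef_pos: [508.4, 326.1, 78.6]
ee_rot: [0.541, -0.456, 0.54, 0.456]
force: [-1.5, 0.7, 0.2]
grip_width: 0.182
```

Call:
{"fn": "send_rows", "kwargs": {
  "rows": "0 0.15 0 0 0;0 0.25 0 0 0;0 0.25 0 0 0;0 0.25 0 0 0"
}}

```text
time_s: 18.15
eef_pos: [508.3, 326.0, 75.9]
ee_rot: [0.541, -0.456, 0.54, 0.456]
force: [-1.1, 0.7, -0.7]
grip_width: 0.181
```

```bash
python3 snap.py 13 wrist,side
python3 - <<'E'
from h import *
d=pickle.load(open("d13.pkl","rb"))
s,c=d["side"]; crop(c["pixels"],315,170,80,80,8,"pics/s13.png")
E
```

```text
18.25 [508.26 326.02  75.87] [ 0.377  0.637  1.428  0.     1.076 -1.025] [ 0.35  0.23 -0.73] [ 0.012  0.049 -0.017] 0.18
[[0.0001, -0.9857, 0.1686], [0.0001, 0.1686, 0.9857], [-1.0, -0.0001, 0.0001]]
```

View pics/wrist13.png

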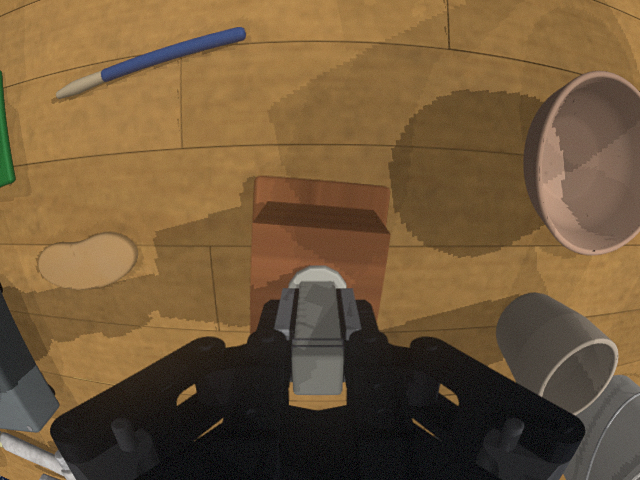

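View pics/s13.png

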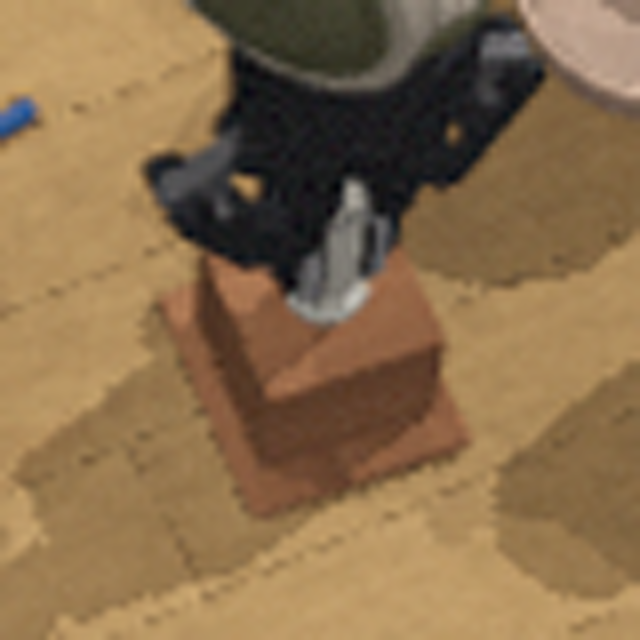

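Call:
{"fn": "send_rows", "kwargs": {
  "rows": "0 0.05 0 0 0;0 0.05 0 0 0;0 0.05 0 0 0"
}}

```text
time_s: 18.55
eef_pos: [508.3, 326.0, 75.6]
ee_rot: [0.541, -0.456, 0.54, 0.456]
force: [-0.2, -1.1, 2.5]
grip_width: 0.181
```

Call:
{"fn": "send_rows", "kwargs": {
  "rows": "0.3 0 0 0 0;0.6 0 0 0 0;1 0 0 0 0;1 0 0 0 0;1 0 0 0 0;1 0 0 0 0"
}}

```text
time_s: 19.15
eef_pos: [508.2, 326.0, 75.3]
ee_rot: [0.541, -0.456, 0.541, 0.456]
force: [-0.4, -0.2, -0.7]
grip_width: 1.001
```

Call:
{"fn": "send_rows", "kwargs": {
  "rows": "1 -1 0 0 0;1 -3 0 0 0;1 -6 0 0 0;1 -9 0 0 0;1 -12 0 0 0;1 -15 0 0 0;1 -15 0 0 0;1 -15 0 0 0"
}}

```text
time_s: 19.95
eef_pos: [508.2, 326.0, 225.9]
ee_rot: [0.541, -0.456, 0.54, 0.456]
force: [-0.2, 0.0, -0.5]
grip_width: 1.002
```

```bash
python3 snap.py 14 wrist,side,scene
python3 - <<'E'
from h import *
d=pickle.load(open("d14.pkl","rb"))
s,c=d["wrist"]; crop(c["pixels"],260,160,120,120,5,"pics/w14.png")
s,c=d["side"]; cv2.imwrite("pics/s14.png",np.hstack([cv2.resize(c["pixels"][250:345,195:305],(400,345),interpolation=2),cv2.resize(c["pixels"][170:250,325:405],(345,345),interpolation=2)])[:,:,::-1])
E
```

```text
20.1 [507.81 325.8  224.19] [ 0.376  0.494  1.253 -0.     1.396 -1.025] [-0.33  0.2  -0.69] [ 0.025  0.004 -0.014] 1.001
[[-0.002, -0.9857, 0.1687], [-0.0008, 0.1687, 0.9857], [-1.0, 0.0019, -0.0011]]
```

View pics/w14.png

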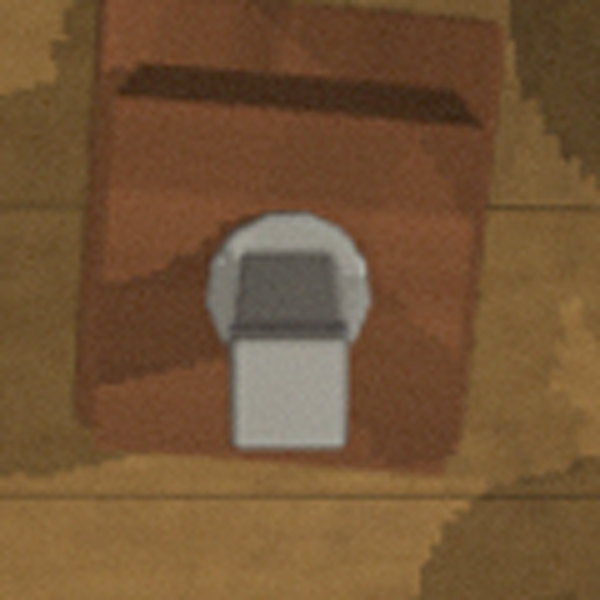

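View pics/s14.png

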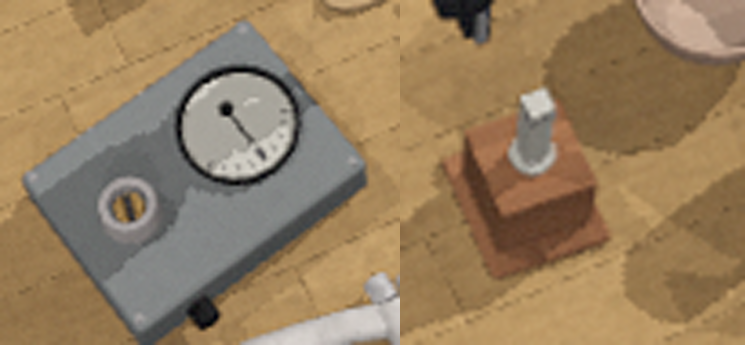

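View pics/scene14.png

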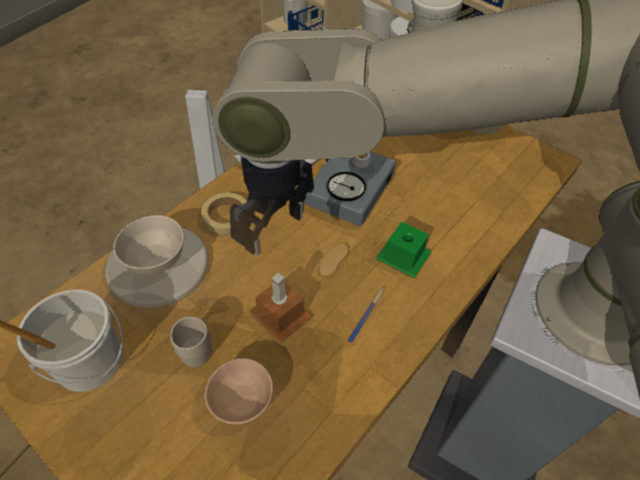

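The tool sits home with its collar flat, the needle is on the wide mark and the bystanders haven't moved. The robot is clear of everything, so I'm handing in.

```bash
python3 -c "
from rig import workorder; print(workorder.finish_job())"
```

```text
the job is handed in; nothing more can be done
None
```

The job is done and handed in at about 20 s of the 72 s allowed.

- **Choosing the stand:** I took the tool from the brown wooden stand. The green look-alike was empty and I left it alone.
- **Turning the screw:** The blade was aligned over the slot with the wrist camera and pressed with about 2 to 4 N. It was turned clockwise until the needle stood on the wide mark. From the picture I read 0.002 rad, taken just before easing the blade back 4° (within its play) and lifting it straight out.
- **Putting the tool back:** The tool went back at its original angle. It made light contact, about 3 N, as the collar touched the stand.

**Last checks:** The final pictures show the tool upright with its collar flat on the stand, and the brush, cup and rib where they were. The needle still points at the wide mark by eye; I did not measure it again after lifting.

**Off-nominal:** A sideways force of about 4 N showed at the blade near the end of the turn, and it was gone once the blade was out. The wrist camera's calibration shifted by about 2 mm between pictures, so I positioned the tool by comparing blade and target within the same picture.

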